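# Check the bench caliper against its length standards and put them away

### The arm

A 6-joint arm with a two-finger parallel gripper is mounted at the origin on a cart in front of the work surface, level with it; the furniture and walls round the work are solid. World frame = base frame: x ahead of the robot, y to its left, z up, the work surface at z = 0. Lengths are in m, angles in degrees, forces in N, time in s.
With the tool pointing down it reaches from about 0.25 to 0.725 m from the base axis. Payload 9.7 kg.
Tool frame: the origin (TCP) lies midway between the tips of the shut fingers; the grasp point (between the pads) lies 19 mm behind it (manip.pinch_z is the z of the grasp point in the tool frame, in m); z points along the fingers, y is the line along which they close (so a half turn about z gives the same grasp; the last joint's range is limited). The gripper opens to 85 mm and grips with 20 to 120 N. Pads are 22 mm wide; open, the fingers measure 114 mm over their backs; the gripper's body (76 mm by 85 mm) begins 54 mm behind the grasp point. The pads swing forward as they close: fully open they stand 13 mm farther back than shut.
Start: joints at [74.255, 4.979, 10.078, 95.1, 0, 90], TCP at [0.149, 0.529, 0.231] pointing down, gripper open.
Joint ranges: [-179.16, 179.16], [-48.56, 103.87], [-65.8, 70.77], [-126.05, 130.52], [-82.76, 87.17], [-180, 180]. Speed limits (degrees/s): [127.2, 127.2, 147.25, 180, 180, 180].

### API

Orientations are given as [roll, pitch, yaw] about the fixed x, y, z axes, in that order (R = Rz(yaw) Ry(pitch) Rx(roll)).
In Python, from workcell import manip gives the robot as it stands.
- The arm moves only by the shell command python3 -m jog 'ROWS' [FORCE]. ROWS is a JSON object of lists of equal length, an entry for each row: "angular": the turn, a rotation vector about the tool's x, y, z in rad, a list of three; "translation": the shift along the tool's x, y, z in cm, a list of three; "gripper": the finger opening in cm, from 0 to 8.54. A call has 1 to 20 rows; each row is the pose to reach, as a shift and turn from the pose commanded when the call began, along the tool's axes at that moment; what a row does not reach only later rows make up. A row lasts 1/12 s, in which the tool goes at most 41.7 mm and 7.16 degrees, less where a joint would pass 70% of its speed; a pose out of reach is approached as far as the arm can. A call with a gripper value outside its range is refused whole. The fingers move at their own pace and stop on an object; FORCE is the grip in N (left out, the last holds). Time passes only in rows, so rows that repeat a pose let the fingers close. It gives the time, the measured TCP pose, the force and the opening at its end, in the units of the state.
- manip.state(): the state, without advancing time (a new reading comes with each control period).
- manip.grab_frame(name): name is "scene" or "top" or "wrist"; returns the picture (384x512x3 uint8, red, green, blue); there is no depth.
- manip.camera_model(name): a dict with "camera_matrix" (3x3 intrinsics, pixels), "position" and "attitude" of the camera in the world; the wrist camera has in their place "hand_eye" (4x4, takes a point from camera to tool coordinates, whose origin is the TCP and whose axes are the flange's). Camera axes: x right, y down, z forward; pixel columns grow to the right and rows downward; lengths in m; the calibration is good to about 2 mm. A picture is of the moment at which its call begins: read the wrist's pose just before it. camera_model takes no time and is no camera call.
- manip.sign_off(): hands the job in, once; it reports no verdict.
The state is a dict: "t": time; "joint_positions": joint angles; "joint_vel": joint speeds; "effort": joint torques, N m; "tcp_pos": TCP position; "orientation": TCP orientation; "wrist_force": force on the tool from outside, world axes, zero at the start; "wrist_torque": the same for the moment, N m; "gripper_width": finger opening in m.
Only numpy, scipy, OpenCV 4.12 (cv2) and the standard library are available. Lean on these libraries where they do the work, as an engineer would, in place of code of your own. Each camera call takes 0.05 s, during which the arm holds its last target. There are 200 camera calls.

### The job

Check the bench caliper: first slide its empty jaws fully shut for the zero check, then measure each of the length standards lying on the cart, from the shortest to the longest: lay the bar on the ledge between the jaws, square to them, and slide the jaw gently up until both jaws touch the bar, without forcing the jaw out of square. Put every bar back fully home in the tray pocket of its own length, leave the caliper fully shut at the end, and leave the other things on the cart where they are.

Things in the scene. Friction and masses are not known exactly. Their poses are not given: they have to be found in the camera images.
- caliper: bench caliper, fixed: grey base 124x200 mm, 15 mm high, with a steel beam along its own y at x = +46 mm. Origin: centre of its underside, z up. Two steel jaws reach from the beam towards -x, over x = +40 to -42 mm, z = 31 to 57 mm; a bar is measured between them with its length along y. The black carriage's front is at x = +31 mm (room for a finger behind the bar)
- ledge (a point): point on top of the flat steel ledge that carries the bar to be measured, 28 mm above the cart, at the fixed jaw's measuring face (which looks to the caliper's +y); axes as the caliper's. The ledge is 40 mm wide (20 mm either side of this point along x) and 160 mm long to +y. A bar lying on it has its centre 14 mm above it; best place x = 0, y = half its length
- carriage (a joint): reading of the caliper in m: distance between the measuring faces, 0 (jaws shut, end stop) to 0.118 (fully open). The carriage slides along the caliper's own +y to open, against about 2 N of friction, and stays where it is left
- thumb (a point): top centre of the aluminium thumb block on the carriage, by which it is moved; 90 mm above the cart. The block is 22 mm (caliper x) by 16 mm (caliper y) and stands 27 mm proud of the carriage, 25 mm to the +y side of the sliding jaw's face
- sliding_jaw: the sliding jaw, a steel blade 12 mm thick on the carriage; origin on the beam's centre line at the measuring face, axes as the caliper's. It has a little sprung play about the vertical: at rest it is square; pressed on a bar at the ledge point it cants about 0.003 rad per N
- fixed_jaw: the fixed jaw, a steel blade 12 mm thick at the caliper's -y end; origin and axes are those of the caliper, measuring face at y = -80 mm
- tray: fitted tray, fixed: 138x196 mm, 24 mm high, blue rim, dark insert with blue pocket floors, top at z = 22 mm. Origin: centre of its underside, z up. Four stepped pockets run along its own y, in two rows (x = +33 and -33 mm), one per length: middle part 33x45 mm for the sleeve, narrower part 25 mm wide and 5 mm longer than its bar for the steel; floor at z = 10 mm
- bar_55: length standard of 55 mm: square steel bar 20x20x55 mm along its own y, with a black square sleeve 28x28x40 mm round its middle (two white rings on it), by which it is held; lies on the sleeve. Origin: its centre. 182 g. May be absent
- pocket_55 (a point): where the centre of the 55 mm bar is when it lies home in its own pocket, the one with the white dot on its -x side (24 mm above the cart); axes as the tray's, the bar's y along the tray's y (either way round)
- bar_70: length standard of 70 mm: square steel bar 20x20x70 mm along its own y, with a black square sleeve 28x28x40 mm round its middle (two yellow rings on it), by which it is held; lies on the sleeve. Origin: its centre. 205 g. May be absent
- pocket_70 (a point): where the centre of the 70 mm bar is when it lies home in its own pocket, the one with the yellow dot on its -x side (24 mm above the cart); axes as the tray's, the bar's y along the tray's y (either way round)
- bar_85: length standard of 85 mm: square steel bar 20x20x85 mm along its own y, with a black square sleeve 28x28x40 mm round its middle (two green rings on it), by which it is held; lies on the sleeve. Origin: its centre. 228 g. May be absent
- pocket_85 (a point): where the centre of the 85 mm bar is when it lies home in its own pocket, the one with the green dot on its -x side (24 mm above the cart); axes as the tray's, the bar's y along the tray's y (either way round)
- bar_100: length standard of 100 mm: square steel bar 20x20x100 mm along its own y, with a black square sleeve 28x28x40 mm round its middle (two red rings on it), by which it is held; lies on the sleeve. Origin: its centre. 250 g. May be absent
- pocket_100 (a point): where the centre of the 100 mm bar is when it lies home in its own pocket, the one with the red dot on its -x side (24 mm above the cart); axes as the tray's, the bar's y along the tray's y (either way round)
- syrup_bottle: bystander: brown medicine bottle with a white cap, 44 mm across, 135 mm tall; origin under its centre
- carton_b2_3_1430: bystander: upright white and blue carton, 50x40x92 mm; origin under its centre
- specimen_pot_1: bystander: specimen pot with an orange lid, 62 mm across and tall; origin under its centre
- strip_canister: bystander: white canister with a purple cap, 40 mm across, 85 mm tall; origin under its centre
- dressing_box_low: bystander: flat carton, 100x78x34 mm; origin under its centre
Things that resemble listed ones, but are neither listed nor needed, are in the scene too. Leave any brown or pink look-alike of the bar_70 alone.

How it is judged (in metres and radians):
On the way, in this order (a step that is already met when the one before it is completed fails the run):
1. the empty jaws are shut for the zero check (value of joint carriage below 0.0015 m), for 0.2 s.
2. the 55 mm bar lies on the ledge, square to the jaws, with both jaws touching it lightly (0.4 to 20 N) and the sliding jaw not canted against it (contact force between sliding_jaw and bar_55 between 0.4 and 20 N and contact force between fixed_jaw and bar_55 above 0.4 N and y of bar_55 in the frame of ledge between 0.0245 and 0.0305 m and angle between the y axis of bar_55 and the y axis of caliper, either way round below 0.035 rad and angle between the y axis of bar_55 and the y axis of sliding_jaw, either way round below 0.035 rad and z of bar_55 in the frame of caliper between 0.038 and 0.046 m), for 0.3 s.
3. the 70 mm bar lies on the ledge, square to the jaws, with both jaws touching it lightly (0.4 to 20 N) and the sliding jaw not canted against it (contact force between sliding_jaw and bar_70 between 0.4 and 20 N and contact force between fixed_jaw and bar_70 above 0.4 N and y of bar_70 in the frame of ledge between 0.032 and 0.038 m and angle between the y axis of bar_70 and the y axis of caliper, either way round below 0.035 rad and angle between the y axis of bar_70 and the y axis of sliding_jaw, either way round below 0.035 rad and z of bar_70 in the frame of caliper between 0.038 and 0.046 m), for 0.3 s.
4. the 85 mm bar lies on the ledge, square to the jaws, with both jaws touching it lightly (0.4 to 20 N) and the sliding jaw not canted against it (contact force between sliding_jaw and bar_85 between 0.4 and 20 N and contact force between fixed_jaw and bar_85 above 0.4 N and y of bar_85 in the frame of ledge between 0.0395 and 0.0455 m and angle between the y axis of bar_85 and the y axis of caliper, either way round below 0.035 rad and angle between the y axis of bar_85 and the y axis of sliding_jaw, either way round below 0.035 rad and z of bar_85 in the frame of caliper between 0.038 and 0.046 m), for 0.3 s.
5. the 100 mm bar lies on the ledge, square to the jaws, with both jaws touching it lightly (0.4 to 20 N) and the sliding jaw not canted against it (contact force between sliding_jaw and bar_100 between 0.4 and 20 N and contact force between fixed_jaw and bar_100 above 0.4 N and y of bar_100 in the frame of ledge between 0.047 and 0.053 m and angle between the y axis of bar_100 and the y axis of caliper, either way round below 0.035 rad and angle between the y axis of bar_100 and the y axis of sliding_jaw, either way round below 0.035 rad and z of bar_100 in the frame of caliper between 0.038 and 0.046 m), for 0.3 s.
At the end, for the whole second after the job is handed in: the caliper is shut (reading below 2 mm), and every bar present lies at rest in the pocket of its own length: its centre within 6 mm horizontally and 3 mm in height of the pocket's point, its length within 0.06 rad of the tray's y (flat and square) (value of joint carriage below 0.002 m and horizontal distance between bar_55 and pocket_55 below 0.006 m and z of bar_55 in the frame of pocket_55 between -0.003 and 0.003 m and angle between the y axis of each of bar_55, bar_70, bar_85, bar_100 and the y axis of tray, either way round below 0.06 rad and linear speed of each of bar_55, bar_70, bar_85, bar_100 below 0.02 m/s and horizontal distance between bar_70 and pocket_70 below 0.006 m and z of bar_70 in the frame of pocket_70 between -0.003 and 0.003 m and horizontal distance between bar_85 and pocket_85 below 0.006 m and z of bar_85 in the frame of pocket_85 between -0.003 and 0.003 m and horizontal distance between bar_100 and pocket_100 below 0.006 m and z of bar_100 in the frame of pocket_100 between -0.003 and 0.003 m); the robot touches nothing.
It fails at once if a bystander is moved by more than 40 mm (distance of any of syrup_bottle, carton_b2_3_1430, specimen_pot_1, strip_canister, dressing_box_low from where it was at the start of the episode above 0.04 m).
Of bar_55, bar_70, bar_85, bar_100 only 2 to 3 are there at a start; the rules pass over those that are not, and their reading is None.
At some moment in a run one of bar_55, bar_70, bar_85, bar_100 may be knocked a few centimetres aside while the robot is not near it.
Once in a run the grip may slacken for a moment while it holds something.
It also fails if it takes over 210 s, if anything falls off the work surface, if the arm or the gripper's body presses on something with over 40 N, if the wrist force passes 120 N, or if a joint passes its speed limit or range.

## Working session

There is one attempt and no reset: what is moved stays moved. The work goes in short steps, Python scripts to look and compute and a shell command to move; the robot and the scene stay as the last step left them, time stands still between calls to the robot, and variables do not carry over. Pictures are saved under pics/ and viewed, on a budget of 21 in all, crops included, one or two more only if the job needs it, and the job is handed in when it is done.

```bash
mkdir -p pics; ls; python3 - <<'E'
from workcell import manip
import cv2, numpy as np
print(manip.state()); print(manip.pinch_z)
for n in ("scene","top","wrist"):
    m=manip.camera_model(n); print(n,{k:np.round(v,4).tolist() if not isinstance(v,str) else v for k,v in m.items()})
    im=manip.grab_frame(n); cv2.imwrite(f'pics/{n}0.png',cv2.cvtColor(im,cv2.COLOR_RGB2BGR))
E
```

```text
pics
{'t': 0.0, 'joint_positions': array([ 7.42556434e+01,  5.01180875e+00,  1.00349109e+01,  9.50972998e+01,
       -1.87802865e-03,  8.99994602e+01]), 'joint_vel': array([-0.06899411,  0.09401447,  0.04108945, -0.01171488,  0.08862924,
        0.02724673]), 'effort': array([ 1.62694378e-04, -5.20389819e+01,  4.64803112e+01,  1.62042148e-02,
        1.09270052e-04, -7.43476789e-06]), 'tcp_pos': array([0.14919243, 0.52916154, 0.23058034]), 'orientation': array([-1.79925802e+02,  1.87732799e-03,  1.64256186e+02]), 'wrist_force': array([-0.44709348,  0.66546722, -0.08861166]), 'wrist_torque': array([0.01876154, 0.01997185, 0.03362348]), 'gripper_width': 0.08536434385029935}
-0.0187
scene {'camera_matrix': [[385.2425, 0.0, 259.0819], [0.0, 385.2425, 189.2513], [0.0, 0.0, 1.0]], 'position': [0.0679, -0.2041, 0.739], 'attitude': [-137.7538, -0.9754, -66.1655]}
top {'camera_matrix': [[463.2163, 0.0, 250.7633], [0.0, 463.2163, 191.9636], [0.0, 0.0, 1.0]], 'position': [0.5086, 0.0236, 1.2584], 'attitude': [-176.165, 1.1068, -88.5644]}
wrist {'camera_matrix': [[314.0447, 0.0, 252.4334], [0.0, 314.0447, 189.0386], [0.0, 0.0, 1.0]], 'hand_eye': [[0.0, -0.9578, -0.2874, 0.0736], [1.0, 0.0, 0.0, 0.0003], [-0.0, -0.2874, 0.9578, -0.1427], [0.0, 0.0, 0.0, 1.0]]}
```

View pics/top0.png

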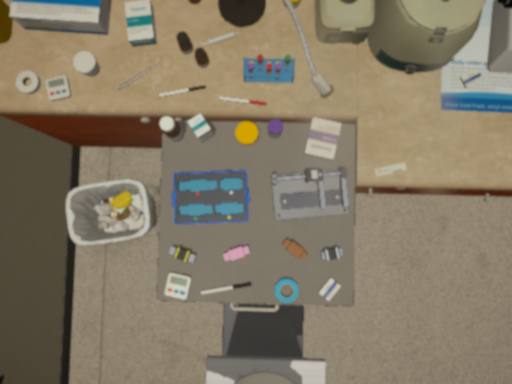

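View pics/scene0.png

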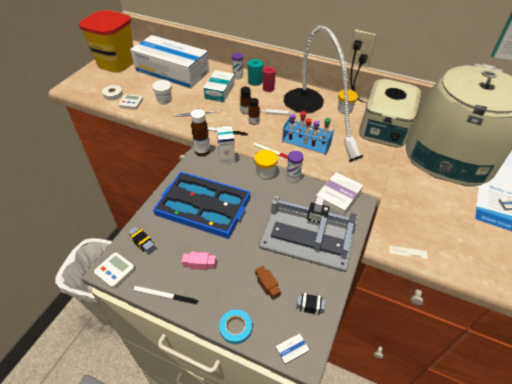

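Top view: the caliper is at about (311,193), with its beam on the far side and its fixed jaw on the right. The tray is at (211,197), all four pockets empty.

Candidates for bars:
- (332,254): black sleeve, white rings. I take this as the 55.
- (182,254): black sleeve, yellow rings. I take this as the 70.
- (236,253): pink look-alike, leave alone.
- (294,248): brown look-alike, leave alone.

I'll check the choice in one close crop.

```bash
python3 - <<'E'
import cv2, numpy as np
t=cv2.imread('pics/top0.png'); s=cv2.imread('pics/scene0.png')
a=cv2.resize(t[160:272,165:355],None,fx=4.2,fy=4.2,interpolation=cv2.INTER_CUBIC)[:, :798]
cv2.imwrite('pics/crop1.png',a)
E
cat > h.py <<'E'
from workcell import manip
import numpy as np, cv2
from scipy.spatial.transform import Rotation as R
def eul(e): return R.from_euler('xyz',e,degrees=True).as_matrix()
def cam(n):
    m=manip.camera_model(n); K=np.array(m['camera_matrix'])
    if n=='wrist':
        s=manip.state(); H=np.array(m['hand_eye']); T=eul(s['orientation'])
        return K,T@H[:3,:3],T@H[:3,3]+np.array(s['tcp_pos'])
    return K,eul(m['attitude']),np.array(m['position'])
def ray(c,uv,z):
    K,A,p=c; uv=np.atleast_2d(uv).astype(float)
    d=np.c_[uv,np.ones(len(uv))]@np.linalg.inv(K).T@A.T
    return p+d*((z-p[2])/d[:,2:3])
def proj(c,P):
    K,A,p=c; q=(np.atleast_2d(P)-p)@A@K.T
    return q[:,:2]/q[:,2:]
def grab(n,name):
    c=cam(n); im=manip.grab_frame(n); bgr=cv2.cvtColor(im,cv2.COLOR_RGB2BGR); cv2.imwrite(f'pics/{name}.png',bgr); return c,bgr
def blobs(mask,amin=20):
    cs,_=cv2.findContours(mask.astype(np.uint8),cv2.RETR_EXTERNAL,cv2.CHAIN_APPROX_NONE)
    return [(cv2.contourArea(k),cv2.minAreaRect(k),k) for k in cs if cv2.contourArea(k)>=amin]
E
```

```text
(no output)
```

View pics/crop1.png

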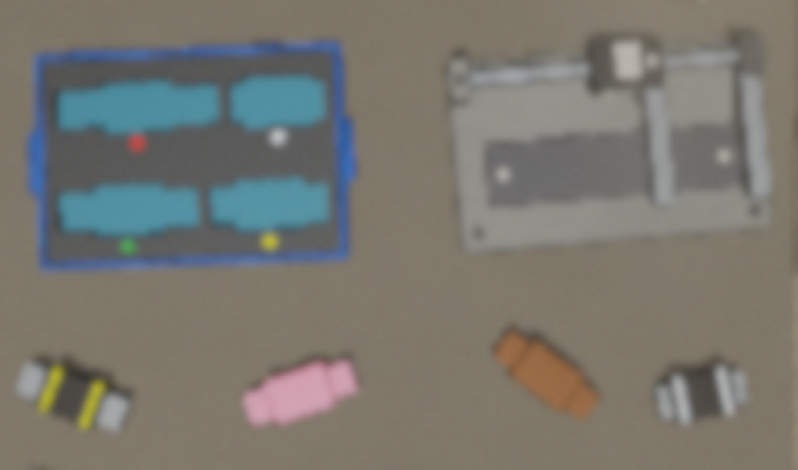

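Crop confirms it: the 55 with white rings is at crop (700,390), the 70 with yellow rings at (72,393). The pink and brown pieces are plain decoys. Pocket dots: red at top left, white at top right, green at bottom left, yellow at bottom right. Caliper thumb is at (627,60).

```bash
python3 - <<'E'
from h import *
c=cam('top'); t=cv2.imread('pics/top0.png')
f=lambda x,y:(x/4.2+165-.4,y/4.2+160-.4)
def pr(n,P): print(n,np.round(P*1000,1).tolist())
def yaw(a,b): d=b-a; return round(np.degrees(np.arctan2(d[1],d[0])),2)
b=ray(c,[f(464,250),f(770,228),f(447,75)],.015); pr('base corners',b); print('front edge yaw(+y dir)',yaw(b[1],b[0]))
pr('thumb',ray(c,[f(628,60)],.09)); 
pr('jaw tips',ray(c,[f(664,200),f(757,195)],.057)); pr('jaw roots',ray(c,[f(655,90),f(749,75)],.057))
pr('ledge ends',ray(c,[f(485,175),f(735,160)],.028))
h=cv2.cvtColor(t,cv2.COLOR_BGR2HSV)
teal=cv2.inRange(h,(90,100,90),(105,255,255)); teal[:165]=0;teal[230:]=0
for a,r,k in blobs(teal,60):
    M=cv2.moments(k); p=ray(c,[(M['m10']/M['m00'],M['m01']/M['m00'])],.012); pr(('pocket',a,r[1],round(r[2],1)),p)
blue=cv2.inRange(h,(106,130,60),(125,255,255)); blue[:160]=0;blue[235:]=0
a,r,k=max(blobs(blue,5),key=lambda q:q[0]); q=ray(c,cv2.boxPoints(r),.024); pr('tray',[q.mean(0)]and q.mean(0)); pr('corners',q)
ye=cv2.inRange(h,(22,120,90),(35,255,255)); ye[:235]=0; ye[:,:160]=0
for a,r,k in blobs(ye,3): pr('ring',ray(c,[r[0]],.028))
pr('55 approx',ray(c,[f(700,390)],.028)); pr('55 ends',ray(c,[f(665,396),f(738,382)],.024)); pr('70 ends',ray(c,[f(28,378),f(117,412)],.024))
E
```

```text
base corners [[520.0, -17.2, 15.0], [538.8, -211.3, 15.0], [631.8, -3.9, 15.0]]
front edge yaw(+y dir) 95.53
thumb [[636.0, -110.9, 90.0]]
jaw tips [[553.4, -138.2, 57.0], [557.9, -195.2, 57.0]]
jaw roots [[621.3, -131.7, 57.0], [632.0, -189.4, 57.0]]
ledge ends [[567.6, -29.0, 28.0], [580.9, -186.4, 28.0]]
('pocket', 295.5, (11.0, 32.0), 90.0) [[540.7, 198.8, 12.0]]
('pocket', 242.0, (11.0, 27.0), 90.0) [[546.3, 108.4, 12.0]]
('pocket', 323.0, (11.316967964172363, 37.391258239746094), 84.8) [[607.2, 194.8, 12.0]]
('pocket', 206.0, (11.0, 21.0), 90.0) [[613.1, 105.1, 12.0]]
tray [590.6, 61.5, 24.0]
corners [[635.5, 69.9, 24.0], [636.3, 61.9, 24.0], [545.7, 53.1, 24.0], [545.0, 61.1, 24.0]]
ring [[417.8, 216.0, 28.0]]
ring [[427.0, 241.7, 28.0]]
55 approx [[436.1, -166.3, 28.0]]
55 ends [[431.5, -145.1, 24.0], [441.4, -190.7, 24.0]]
70 ends [[432.2, 256.9, 24.0], [412.4, 199.8, 24.0]]
```

```bash
python3 -m jog '{"angular":[[0,0,0.6],[0,0,1.2],[0,0,1.2],[0,0,1.2],[0,0,1.2],[0,0,1.2],[0,0,1.2],[0,0,1.2],[0,0,1.2],[0,0,1.2],[0,0,1.2],[0,0,1.2],[0,0,1.2],[0,0,1.2],[0,0,1.2],[0,0,1.2],[0,0,1.2],[0,0,1.2],[0,0,1.2],[0,0,1.2]],"translation":[[-58.8,-47.8,-2],[-58.8,-47.8,-2],[-58.8,-47.8,-2],[-58.8,-47.8,-2],[-58.8,-47.8,-2],[-58.8,-47.8,-2],[-58.8,-47.8,-2],[-58.8,-47.8,-2],[-58.8,-47.8,-2],[-58.8,-47.8,-2],[-58.8,-47.8,-2],[-58.8,-47.8,-2],[-58.8,-47.8,-2],[-58.8,-47.8,-2],[-58.8,-47.8,-2],[-58.8,-47.8,-2],[-58.8,-47.8,-2],[-58.8,-47.8,-2],[-58.8,-47.8,-2],[-58.8,-47.8,-2]],"gripper":[8.5,8.5,8.5,8.5,8.5,8.5,8.5,8.5,8.5,8.5,8.5,8.5,8.5,8.5,8.5,8.5,8.5,8.5,8.5,8.5]}' 20
python3 - <<'E'
from h import *
s=manip.state(); print(s['t'],s['tcp_pos'],s['orientation'],s['wrist_force']); c,b=grab('wrist','w1'); 
E
```

```text
t: 1.82
tcp_pos: [0.5863, -0.0926, 0.2495]
orientation: [-179.9, -0.0, 95.3]
wrist_force: [-0.8, -0.8, -0.5]
gripper_width: 0.0854
1.8167 [ 0.58633168 -0.09263764  0.24953831] [-1.79867595e+02 -2.23166979e-02  9.53158469e+01] [-0.82906456 -0.82876217 -0.469126  ]
```

View pics/w1.png

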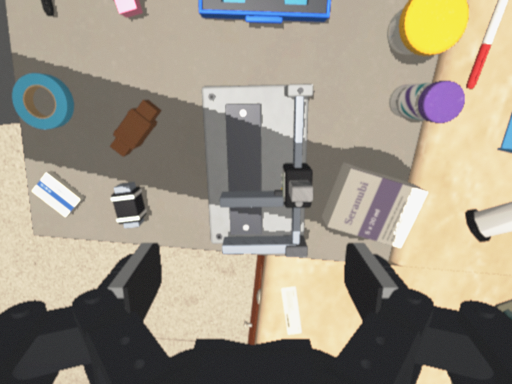

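The wrist view shows the caliper upright at cols 205-312, rows 85-250, with the thumb top at about (300,191). The 55 bar is at (128,203), the low carton at (375,205).

```bash
cat >> h.py <<'E'
def pr(n,P): print(n,np.round(np.asarray(P)*1000,1).tolist())
def tool(P,s=None):
    "world point(s) -> shift in tool axes, cm"
    s=s or manip.state(); return np.round((np.atleast_2d(P)-s['tcp_pos'])@eul(s['orientation'])*100,2).tolist()
E
python3 - <<'E'
from h import *
c=cam('wrist'); b=cv2.imread('pics/w1.png')
h=cv2.cvtColor(b,cv2.COLOR_BGR2HSV)
# thumb: bright unsaturated patch near (300,191)
m=((h[...,2]>150)&(h[...,1]<40)).astype(np.uint8); m[:170]=0;m[215:]=0;m[:,:282]=0;m[:,318:]=0
for a,r,k in blobs(m,10): print(a,r)
print(h[175:212:4,282:320:4,2])
E1=ray(c,[(205,87),(210.5,241)],.015); pr('left edge',E1); d=E1[0]-E1[1]; print(np.degrees(np.arctan2(d[1],d[0])))
L=ray(c,[(227,104),(228,236),(262,106)],.028); pr('ledge',L); d=L[0]-L[1]; print(np.degrees(np.arctan2(d[1],d[0])))
pr('thumb',ray(c,[(302,193)],.09)); pr('fixed face at tip/root',ray(c,[(224,238),(290,238)],.057)); pr('sliding',ray(c,[(222,206),(284,206)],.057))
E
python3 -c "
import cv2;b=cv2.imread('pics/w1.png');cv2.imwrite('pics/c2.png',cv2.resize(b[75:265,190:350],None,fx=3.1,fy=3.1,interpolation=2))"
```

```text
279.0 ((302.0, 196.0), (18.0, 20.0), 90.0)
[[143  39  51  52  53  51  53  49 113 112]
 [125  40  58  57  57  60  63  47 111 114]
 [142  38 111  81  86  78  73  62 112 112]
 [123  36 113 148 147 154 156 155 112 111]
 [ 97  39 113 187 187 186 192 191 110 110]
 [104  37 108 184 184 185 187 190 109 115]
 [138  39  70 189 181 186 179 192 111 111]
 [131  38  46  71 173 137  48  51 113 112]
 [130  88  74  82 111  84  73  97 114 113]
 [132 130 130 130 140 131 113 112 113 114]]
left edge [[522.9, -14.4, 15.0], [540.0, -207.3, 15.0]]
95.05368025256686
ledge [[550.3, -30.3, 28.0], [563.1, -191.7, 28.0], [589.7, -28.8, 28.0]]
94.50497069813052
thumb [[636.8, -107.7, 90.0]]
fixed face at tip/root [[559.8, -180.9, 57.0], [636.8, -173.5, 57.0]]
sliding [[554.8, -141.4, 57.0], [624.9, -134.7, 57.0]]
```

View pics/c2.png

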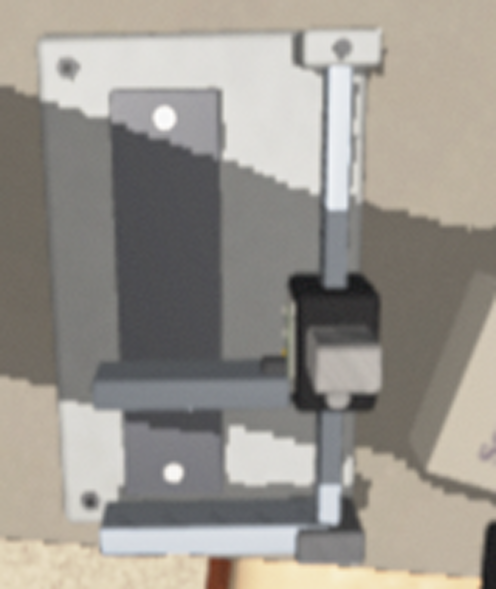

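```bash
python3 - <<'E'
from h import *
c=cam('wrist')
g=lambda x,y:(x/3.1+190-.3,y/3.1+75-.3)
T=ray(c,[(301.8,194.7)],.09); pr('thumb',T); T[:,2]=.068; print(tool(T))
F=ray(c,[g(105,529),g(300,530)],.057); pr('fixed face',F)
S=ray(c,[g(97,408),g(290,405)],.057); pr('sliding face',S)
pr('beam',ray(c,[g(338,70),g(330,520)],.05))
L=ray(c,[g(110,90),g(220,88)],.028); pr('ledge end',L)
d=np.radians(95); u=np.array([np.cos(d),np.sin(d)]);x=np.array([u[1],-u[0]])
for n,P in(('F',F),('S',S),('T',T),('L',L)): print(n,np.round(P[:,:2]@np.c_[x,u]*1000,1).tolist())
E
```

```text
thumb [[636.8, -109.5, 90.0]]
[[-2.32, 4.97, 18.21]]
fixed face [[560.0, -190.4, 57.0], [633.9, -183.8, 57.0]]
sliding face [[553.7, -141.9, 57.0], [624.0, -134.0, 57.0]]
beam [[626.4, -15.7, 50.0], [646.1, -181.9, 50.0]]
ledge end [[548.3, -30.2, 28.0], [587.8, -25.8, 28.0]]
F [[541.2, -238.5], [615.5, -238.3]]
S [[539.3, -189.6], [609.9, -187.9]]
T [[624.8, -164.6]]
L [[543.6, -77.9], [583.4, -76.9]]
```

```bash
python3 -m jog '{"angular":[[0,0,0],[0,0,0],[0,0,0],[0,0,0],[0,0,0],[0,0,0],[0,0,0],[0,0,0],[0,0,0],[0,0,0],[0,0,0],[0,0,0],[0,0,0],[0,0,0],[0,0,0],[0,0,0]],"translation":[[-2.3,5,2],[-2.3,5,6],[-2.3,5,10],[-2.3,5,14],[-2.3,5,16],[-2.3,5,17.2],[-2.3,5,18.2],[-2.3,5,18.2],[-2.3,5,18.2],[-2.3,5,18.2],[-2.3,5,18.2],[-2.3,5,18.2],[-2.3,5,18.2],[-2.3,5,18.2],[-2.3,5,18.2],[-2.3,5,18.2]],"gripper":[5,5,5,5,5,5,5,5,5,1.5,1.5,1.5,1.5,1.5,1.5,1.5]}' 20
```

```text
t: 3.2
tcp_pos: [0.6378, -0.1085, 0.0713]
orientation: [179.9, 0.0, 95.5]
wrist_force: [-3.1, 1.2, 6.1]
gripper_width: 0.0217
```

```bash
python3 -m jog '{"angular":[[0,0,0],[0,0,0],[0,0,0],[0,0,0],[0,0,0],[0,0,0],[0,0,0],[0,0,0],[0,0,0],[0,0,0],[0,0,0],[0,0,0]],"translation":[[-0.5,0,0],[-1,0,0],[-1.5,0,0],[-2,0,0],[-2.5,0,0],[-3,0,0],[-3.5,0,0],[-3.9,0,0],[-4.3,0,0],[-4.5,0,0],[-4.6,0,0],[-4.6,0,0]],"gripper":[1.5,1.5,1.5,1.5,1.5,1.5,1.5,1.5,1.5,1.5,1.5,1.5]}' 30
python3 -m jog '{"angular":[[0,0,0],[0,0,0],[0,0,0]],"translation":[[-0.15,0,0],[-0.3,0,0],[-0.3,0,0]],"gripper":[1.5,1.5,1.5]}'
python3 -m jog '{"angular":[[0,0,0],[0,0,0],[0,0,0]],"translation":[[-0.1,0,0],[-0.2,0,0],[-0.2,0,0]],"gripper":[1.5,1.5,1.5]}'
python3 -m jog '{"angular":[[0,0,0],[0,0,0],[0,0,0]],"translation":[[-0.1,0,0],[-0.2,0,0],[-0.2,0,0]],"gripper":[1.5,1.5,1.5]}'
```

```text
t: 4.2
tcp_pos: [0.6428, -0.1545, 0.0714]
orientation: [179.8, 0.0, 95.5]
wrist_force: [-0.1, -0.2, 5.0]
gripper_width: 0.0209
t: 4.45
tcp_pos: [0.6429, -0.1553, 0.0714]
orientation: [179.8, -0.2, 95.6]
wrist_force: [-1.8, 10.5, 6.5]
gripper_width: 0.021
t: 4.7
tcp_pos: [0.6429, -0.1554, 0.0714]
orientation: [179.9, -0.4, 95.7]
wrist_force: [-3.4, 19.0, 8.9]
gripper_width: 0.0212
t: 4.95
tcp_pos: [0.6429, -0.1555, 0.0714]
orientation: [179.9, -0.5, 95.7]
wrist_force: [-4.4, 29.2, 10.4]
gripper_width: 0.0213
```

```bash
python3 - <<'E'
from h import *
c,b=grab('scene','s1'); w,bw=grab('wrist','w2')
a=cv2.resize(b[185:275,255:375],None,fx=4,fy=4,interpolation=2); d=bw[100:384:1,150:400]
o=np.zeros((360,800,3),np.uint8); o[:360,:480]=a; o[:284,500:750]=d; cv2.imwrite('pics/c3.png',o)
E
```

```text
(no output)
```

View pics/c3.png

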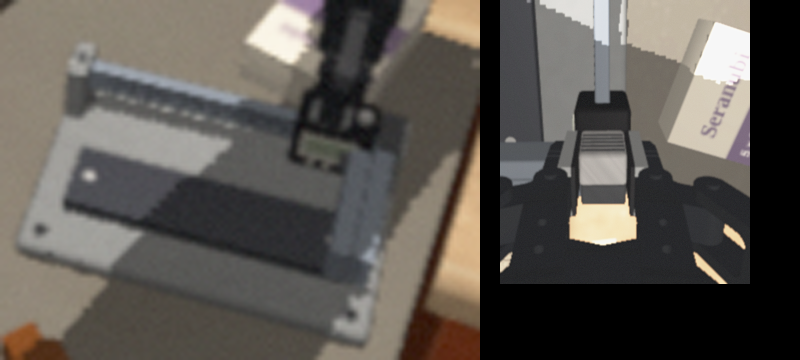

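Zero check: the picture shows the jaws shut, against a hard stop at 29 N. Next I open the caliper, release and go to look at the 55.

```bash
python3 -m jog '{"angular":[[0,0,0],[0,0,0],[0,0,0],[0,0,0],[0,0,0],[0,0,0],[0,0,0],[0,0,0],[0,0,0],[0,0,0],[0,0,0],[0,0,0],[0,0,0],[0,0,0],[0,0,0],[0,0,0],[0,0,0],[0,0,0]],"translation":[[0.5,0,0],[1,0,0],[2,0,0],[3,0,0],[4,0,0],[5,0,0],[6,0,0],[7,0,0],[8,0,0],[9,0,0],[10,0,0],[10.8,0,0],[11.4,0,0],[11.4,0,0],[11.4,0,0],[11.4,0,0],[11.4,0,0],[11.4,0,0]],"gripper":[1.5,1.5,1.5,1.5,1.5,1.5,1.5,1.5,1.5,1.5,1.5,1.5,1.5,1.5,4,5,5,5]}' 30
python3 -m jog '{"angular":[[0,0,0],[0,0,0],[0,0,0],[0,0,0],[0,0,0],[0,0,0],[0,0,0],[0,0,0],[0,0,0],[0,0,0],[0,0,0],[0,0,0],[0,0,0],[0,0,0]],"translation":[[0,0,-3],[0,0,-7],[0,0,-11],[-2,-4,-13],[-4,-8,-13],[-6,-12,-13],[-7,-16,-13],[-8,-19,-13],[-8.3,-20.6,-13],[-8.3,-20.6,-13],[-8.3,-20.6,-13],[-8.3,-20.6,-13],[-8.3,-20.6,-13],[-8.3,-20.6,-13]],"gripper":[5,5,5,5,5,5,5,5,8.5,8.5,8.5,8.5,8.5,8.5]}'
python3 - <<'E'
from h import *
c,b=grab('wrist','w3'); h=cv2.cvtColor(b,cv2.COLOR_BGR2HSV)
u,v=proj(c,[.436,-.166,.028])[0]; print(u,v)
m=((h[...,1]<60)&(h[...,2]>185)).astype(np.uint8); y0,x0=int(v)-70,int(u)-70; mm=np.zeros_like(m); mm[max(y0,0):y0+140,max(x0,0):x0+140]=m[max(y0,0):y0+140,max(x0,0):x0+140]
for a,r,k in blobs(mm,30): print(a,r); pr('',ray(c,[r[0]],.028))
o=b[max(y0,0):y0+140,max(x0,0):x0+140]; cv2.imwrite('pics/c4.png',cv2.resize(o,None,fx=4,fy=4,interpolation=2)); print(x0,y0)
E
```

```text
t: 6.55
tcp_pos: [0.6318, -0.0478, 0.0694]
orientation: [180.0, 0.0, 95.5]
wrist_force: [-0.1, 0.2, 1.2]
gripper_width: 0.0499
t: 7.72
tcp_pos: [0.4353, -0.1497, 0.1989]
orientation: [-180.0, -0.0, 95.6]
wrist_force: [-0.8, -0.4, 0.1]
gripper_width: 0.0851
252.04769293995386 185.23689347082524
79.5 ((248.45387268066406, 173.6307830810547), (3.8450767993927, 27.287641525268555), 82.87498474121094)
 [[431.1, -154.0, 28.0]]
6249.5 ((248.49996948242188, 210.99996948242188), (132.99996948242188, 85.99998474121094), -0.0)
 [[435.0, -194.8, 28.0]]
331.0 ((304.5, 124.0), (18.0, 33.0), 90.0)
 [[481.2, -98.8, 28.0]]
182 115
```

View pics/c4.png

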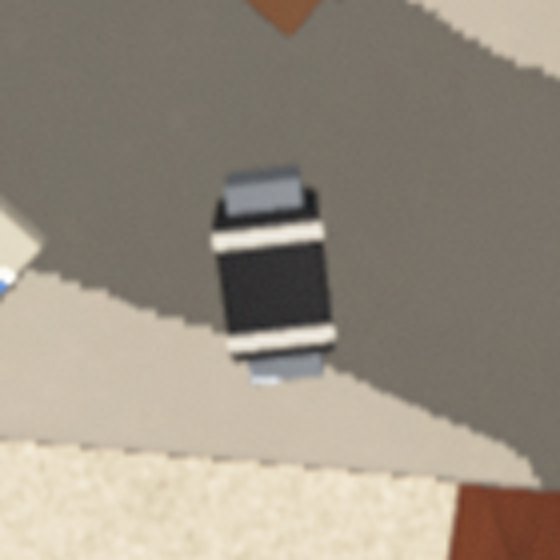

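The 55 is clear and alone, with ring centres at crop (268,237) and (282,340).

```bash
cat >> h.py <<'E'
def axis_yaw(a,b,ref):
    "yaw of line ab in deg, folded to within 90 of ref"
    d=np.asarray(b)-a; y=np.degrees(np.arctan2(d[1],d[0])); return ref+(y-ref+90)%180-90
def turn(y,s=None):
    s=s or manip.state(); return round(np.radians(s['orientation'][2]-y),3)  # tool z turn, tool down
UC=np.radians(95.1); u=np.array([np.cos(UC),np.sin(UC)]); xc=np.array([u[1],-u[0]])
def calw(X,Y,z): return np.r_[X*xc+Y*u,z]
E
python3 - <<'E'
from h import *
c=cam('wrist'); P=ray(c,[(268/4+182-.4,237/4+115-.4),(282/4+182-.4,340/4+115-.4)],.028)
m=P.mean(0); y=axis_yaw(P[1],P[0],95); pr('c',m); print(y,np.linalg.norm(P[1]-P[0])); m[2]=.015
print('go',tool(m),'turn',turn(y))
s=manip.state(); s2=dict(s); s2['tcp_pos']=m; s2['orientation']=np.r_[180,0,y]
D=calw(.5635,-.207,.1); print('ledge world',D,'from grasp',tool(D,s2),turn(95.1,s2))
E
```

```text
c [434.3, -167.9, 28.0]
102.88321857469947 0.028138921270840764
go [[-1.82, -0.25, 18.39]] turn -0.128
ledge world [ 0.57967026 -0.15608856  0.1       ] from grasp [[-2.09, 14.43, -8.5]] 0.136
```

```bash
python3 -m jog '{"angular":[[0,0,-0.1],[0,0,-0.128],[0,0,-0.128],[0,0,-0.128],[0,0,-0.128],[0,0,-0.128],[0,0,-0.128],[0,0,-0.128],[0,0,-0.128],[0,0,-0.128],[0,0,-0.128],[0,0,-0.128],[0,0,-0.128],[0,0,-0.128]],"translation":[[-1.8,-0.25,3],[-1.8,-0.25,7],[-1.8,-0.25,11],[-1.8,-0.25,15],[-1.8,-0.25,17],[-1.8,-0.25,18],[-1.8,-0.25,18.4],[-1.8,-0.25,18.4],[-1.8,-0.25,18.4],[-1.8,-0.25,18.4],[-1.8,-0.25,18.4],[-1.8,-0.25,18.4],[-1.8,-0.25,18.4],[-1.8,-0.25,18.4]],"gripper":[5.5,5.5,5.5,5.5,5.5,5.5,5.5,5.5,2,2,2,2,2,2]}' 60
python3 -m jog '{"angular":[[0,0,0],[0,0,0],[0,0,0],[0,0,0],[0,0,0],[0,0,0]],"translation":[[0,0,-1],[0,0,-3],[0,0,-6],[0,0,-8.5],[0,0,-8.5],[0,0,-8.5]],"gripper":[2,2,2,2,2,2]}'
```

```text
t: 8.93
tcp_pos: [0.435, -0.1686, 0.0173]
orientation: [179.8, 0.1, 102.8]
wrist_force: [-0.5, 0.7, 6.9]
gripper_width: 0.0259
t: 9.43
tcp_pos: [0.4348, -0.1686, 0.1025]
orientation: [179.8, 0.1, 102.8]
wrist_force: [0.5, 1.1, -1.9]
gripper_width: 0.0259
```

```bash
python3 -m jog '{"angular":[[0,0,0.1],[0,0,0.134],[0,0,0.134],[0,0,0.134],[0,0,0.134],[0,0,0.134],[0,0,0.134],[0,0,0.134]],"translation":[[-0.5,3,0],[-1,7,0],[-1.5,11,0],[-1.6,13.5,0],[-1.6,14.4,0],[-1.6,14.4,0],[-1.6,14.4,0],[-1.6,14.4,0]],"gripper":[2,2,2,2,2,2,2,2]}'
python3 - <<'E'
from h import *
s=manip.state(); print(s['tcp_pos'],s['orientation'], np.round(s['tcp_pos'][:2]@np.c_[xc,u],4)); c,b=grab('wrist','w5'); cv2.imwrite('pics/w5c.png',cv2.resize(b[60:384,120:400],None,fx=1.8,fy=1.8,interpolation=2))
E
```

```text
t: 10.1
tcp_pos: [0.5765, -0.1519, 0.0999]
orientation: [-179.9, -0.0, 95.1]
wrist_force: [0.4, 1.0, -1.7]
gripper_width: 0.0265
[ 0.57645052 -0.15189145  0.09986383] [-1.79919588e+02 -1.77009110e-02  9.51394319e+01] [ 0.5607 -0.2025]
```

View pics/w5c.png

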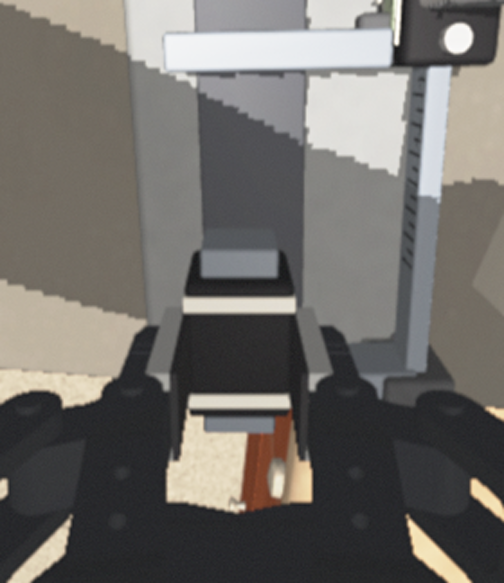

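The bar is held centrally and in line, with its front end at (240,262) over the ledge strip at cols 197-305. Lowering it now.

```bash
python3 -m jog '{"angular":[[0,0,0],[0,0,0],[0,0,0],[0,0,0],[0,0,0],[0,0,0]],"translation":[[0,0.25,2],[0,0.25,4],[0,0.25,4.8],[0,0.25,5.1],[0,0.25,5.1],[0,0.25,5.1]],"gripper":[2,2,2,2,2,2]}'
python3 -m jog '{"angular":[[0,0,0],[0,0,0],[0,0,0],[0,0,0]],"translation":[[0,0,0.2],[0,0,0.3],[0,0,0.3],[0,0,0.3]],"gripper":[2,2,2,2]}'
python3 -m jog '{"angular":[[0,0,0],[0,0,0],[0,0,0]],"translation":[[0,0,0.1],[0,0,0.2],[0,0,0.2]],"gripper":[2,2,2]}'
```

```text
t: 10.65
tcp_pos: [0.5803, -0.1518, 0.0504]
orientation: [179.9, 0.0, 95.1]
wrist_force: [0.6, -0.1, -0.3]
gripper_width: 0.0264
t: 10.98
tcp_pos: [0.5803, -0.1516, 0.0466]
orientation: [180.0, 0.0, 95.2]
wrist_force: [-0.2, -0.3, -1.7]
gripper_width: 0.026
t: 11.23
tcp_pos: [0.5804, -0.1516, 0.0454]
orientation: [179.9, 0.0, 95.2]
wrist_force: [-2.3, 1.2, 5.5]
gripper_width: 0.0264
```

```bash
python3 -m jog '{"angular":[[0,0,0],[0,0,0],[0,0,0],[0,0,0],[0,0,0],[0,0,0]],"translation":[[0,0,-0.1],[-0.1,0,-0.1],[-0.2,0,-0.1],[-0.3,0,-0.1],[-0.4,0,-0.1],[-0.4,0,-0.1]],"gripper":[2,2,2,2,2,2]}'
python3 -m jog '{"angular":[[0,0,0],[0,0,0],[0,0,0]],"translation":[[-0.1,0,0],[-0.15,0,0],[-0.15,0,0]],"gripper":[2,2,2]}'
python3 -m jog '{"angular":[[0,0,0],[0,0,0],[0,0,0]],"translation":[[-0.1,0,0],[-0.15,0,0],[-0.15,0,0]],"gripper":[2,2,2]}'
python3 -m jog '{"angular":[[0,0,0],[0,0,0],[0,0,0]],"translation":[[-0.1,0,0],[-0.15,0,0],[-0.15,0,0]],"gripper":[2,2,2]}'
```

```text
t: 11.73
tcp_pos: [0.5807, -0.1557, 0.0454]
orientation: [180.0, 0.0, 95.2]
wrist_force: [-0.7, 1.1, 1.0]
gripper_width: 0.0266
t: 11.98
tcp_pos: [0.5808, -0.1571, 0.0454]
orientation: [180.0, 0.0, 95.2]
wrist_force: [0.5, 2.0, 2.0]
gripper_width: 0.0261
t: 12.23
tcp_pos: [0.5809, -0.1586, 0.0454]
orientation: [180.0, 0.0, 95.2]
wrist_force: [0.7, 1.4, 2.8]
gripper_width: 0.0262
t: 12.48
tcp_pos: [0.581, -0.1601, 0.0454]
orientation: [180.0, 0.0, 95.2]
wrist_force: [-1.0, 1.6, 2.7]
gripper_width: 0.0265
```

```bash
python3 -m jog '{"angular":[[0,0,0],[0,0,0],[0,0,0]],"translation":[[-0.1,0,0],[-0.15,0,0],[-0.15,0,0]],"gripper":[2,2,2]}'
python3 -m jog '{"angular":[[0,0,0],[0,0,0],[0,0,0]],"translation":[[-0.1,0,0],[-0.1,0,0],[-0.1,0,0]],"gripper":[2,2,2]}'
python3 -m jog '{"angular":[[0,0,0],[0,0,0],[0,0,0]],"translation":[[-0.1,0,0],[-0.1,0,0],[-0.1,0,0]],"gripper":[2,2,2]}'
```

```text
t: 12.73
tcp_pos: [0.5811, -0.1616, 0.0454]
orientation: [180.0, 0.0, 95.1]
wrist_force: [-0.1, 2.2, 3.5]
gripper_width: 0.0264
t: 12.98
tcp_pos: [0.5812, -0.1624, 0.0453]
orientation: [180.0, -0.0, 95.2]
wrist_force: [0.1, 3.7, 3.7]
gripper_width: 0.0261
t: 13.23
tcp_pos: [0.5812, -0.1625, 0.0454]
orientation: [180.0, -0.1, 95.2]
wrist_force: [-0.9, 7.6, 4.5]
gripper_width: 0.0263
```

```bash
python3 -m jog '{"angular":[[0,0,0],[0,0,0],[0,0,0],[0,0,0],[0,0,0],[0,0,0],[0,0,0],[0,0,0]],"translation":[[0.1,0,-0.1],[0.1,0,-0.1],[0.1,0,-0.1],[0.1,0,-0.1],[0.1,0,-0.1],[0.1,0,-3],[0.1,0,-6.5],[0.1,0,-7]],"gripper":[2,2,3.5,4.5,4.5,4.5,5,5]}'
python3 -m jog '{"angular":[[0,0,0],[0,0,0],[0,0,0],[0,0,0],[0,0,0],[0,0,0],[0,0,0],[0,0,0],[0,0,0],[0,0,0],[0,0,0],[0,0,0]],"translation":[[3,2,0],[7,4,0],[10,6,0],[11,6,0],[11,6,2],[11,6,4.6],[11,6,4.6],[11,6,4.6],[11,6,4.6],[11,6,4.6],[11,6,4.6],[11,6,4.6]],"gripper":[5,5,5,5,5,5,5,1.5,1.5,1.5,1.5,1.5]}' 25
python3 - <<'E'
from h import *
c,b=grab('wrist','w6'); c2,b2=grab('scene','s6')
o=np.zeros((384,800,3),np.uint8); o[:,:400]=b[:,56:456]; o[:360,400:]=cv2.resize(b2[185:275,265:365],None,fx=4,fy=4,interpolation=2); cv2.imwrite('pics/c6.png',o)
E
```

```text
t: 13.9
tcp_pos: [0.583, -0.1633, 0.1211]
orientation: [179.6, 0.2, 95.1]
wrist_force: [1.6, -0.3, 1.1]
gripper_width: 0.0501
t: 14.9
tcp_pos: [0.6312, -0.048, 0.071]
orientation: [179.9, 0.0, 95.1]
wrist_force: [-5.4, -1.0, 6.6]
gripper_width: 0.0216
```

View pics/c6.png

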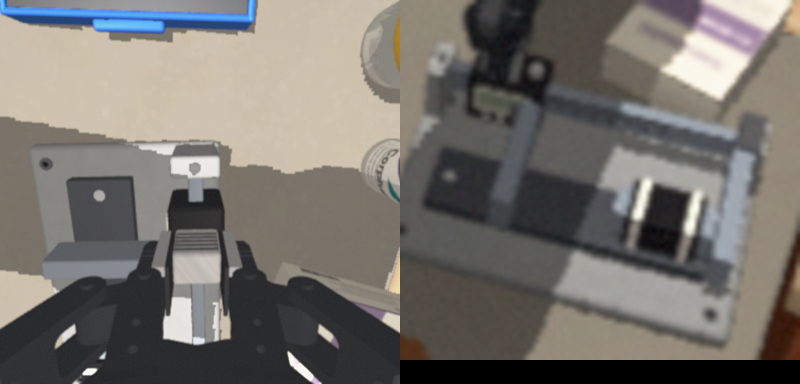

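The thumb is gripped, and the scene half shows the 55 flat and square on the ledge against the fixed jaw. The estimated reading is 108 mm, so there are about 53 mm to close.

```bash
python3 -m jog '{"angular":[[0,0,0],[0,0,0],[0,0,0],[0,0,0],[0,0,0],[0,0,0],[0,0,0],[0,0,0],[0,0,0],[0,0,0],[0,0,0]],"translation":[[-0.5,0,0],[-1.2,0,0],[-2,0,0],[-2.8,0,0],[-3.6,0,0],[-4.2,0,0],[-4.5,0,0],[-4.7,0,0],[-4.8,0,0],[-4.8,0,0],[-4.8,0,0]],"gripper":[1.5,1.5,1.5,1.5,1.5,1.5,1.5,1.5,1.5,1.5,1.5]}' 25
python3 -m jog '{"angular":[[0,0,0],[0,0,0],[0,0,0]],"translation":[[-0.1,0,0],[-0.2,0,0],[-0.2,0,0]],"gripper":[1.5,1.5,1.5]}'
python3 -m jog '{"angular":[[0,0,0],[0,0,0],[0,0,0]],"translation":[[-0.1,0,0],[-0.2,0,0],[-0.2,0,0]],"gripper":[1.5,1.5,1.5]}'
```

```text
t: 15.92
tcp_pos: [0.6364, -0.0959, 0.071]
orientation: [179.8, 0.0, 95.1]
wrist_force: [-0.1, 0.0, 4.9]
gripper_width: 0.021
t: 16.17
tcp_pos: [0.6366, -0.0976, 0.071]
orientation: [179.8, 0.0, 95.2]
wrist_force: [-0.9, 0.5, 5.2]
gripper_width: 0.0214
t: 16.42
tcp_pos: [0.6368, -0.0996, 0.071]
orientation: [179.8, 0.0, 95.2]
wrist_force: [-0.9, 1.6, 4.7]
gripper_width: 0.021
```

```bash
python3 -m jog '{"angular":[[0,0,0],[0,0,0],[0,0,0]],"translation":[[-0.05,0,0],[-0.1,0,0],[-0.1,0,0]],"gripper":[1.5,1.5,1.5]}'
python3 -m jog '{"angular":[[0,0,0],[0,0,0],[0,0,0]],"translation":[[-0.05,0,0],[-0.05,0,0],[-0.05,0,0]],"gripper":[1.5,1.5,1.5]}'
python3 -m jog '{"angular":[[0,0,0],[0,0,0],[0,0,0]],"translation":[[-0.05,0,0],[-0.05,0,0],[-0.05,0,0]],"gripper":[1.5,1.5,1.5]}'
```

```text
t: 16.67
tcp_pos: [0.6369, -0.1004, 0.071]
orientation: [179.8, 0.0, 95.2]
wrist_force: [0.1, 1.8, 4.4]
gripper_width: 0.0212
t: 16.92
tcp_pos: [0.6369, -0.1009, 0.071]
orientation: [179.8, 0.0, 95.2]
wrist_force: [-0.3, 2.3, 6.1]
gripper_width: 0.0213
t: 17.17
tcp_pos: [0.637, -0.1014, 0.071]
orientation: [179.8, 0.0, 95.2]
wrist_force: [-0.6, 2.0, 5.2]
gripper_width: 0.0213
```

```bash
python3 -m jog '{"angular":[[0,0,0],[0,0,0],[0,0,0]],"translation":[[-0.05,0,0],[-0.05,0,0],[-0.05,0,0]],"gripper":[1.5,1.5,1.5]}'
python3 -m jog '{"angular":[[0,0,0],[0,0,0],[0,0,0]],"translation":[[-0.05,0,0],[-0.05,0,0],[-0.05,0,0]],"gripper":[1.5,1.5,1.5]}'
python3 -m jog '{"angular":[[0,0,0],[0,0,0],[0,0,0]],"translation":[[-0.05,0,0],[-0.05,0,0],[-0.05,0,0]],"gripper":[1.5,1.5,1.5]}'
```

```text
t: 17.42
tcp_pos: [0.637, -0.1018, 0.071]
orientation: [179.8, -0.0, 95.2]
wrist_force: [-0.4, 2.2, 4.5]
gripper_width: 0.0209
t: 17.67
tcp_pos: [0.6371, -0.1021, 0.071]
orientation: [179.8, -0.0, 95.2]
wrist_force: [-0.0, 3.4, 5.1]
gripper_width: 0.0213
t: 17.92
tcp_pos: [0.6371, -0.1024, 0.071]
orientation: [179.8, -0.0, 95.2]
wrist_force: [-1.0, 3.4, 4.6]
gripper_width: 0.0214
```

```bash
python3 -m jog '{"angular":[[0,0,0],[0,0,0],[0,0,0]],"translation":[[-0.05,0,0],[-0.05,0,0],[-0.05,0,0]],"gripper":[1.5,1.5,1.5]}'
python3 -m jog '{"angular":[[0,0,0],[0,0,0],[0,0,0],[0,0,0],[0,0,0],[0,0,0],[0,0,0]],"translation":[[-0.05,0,0],[-0.05,0,0],[-0.05,0,0],[-0.05,0,0],[-0.05,0,0],[-0.05,0,0],[-0.05,0,0]],"gripper":[1.5,1.5,1.5,1.5,1.5,1.5,1.5]}'
python3 - <<'E'
from h import *
c2,b2=grab('scene','s7')
cv2.imwrite('pics/c7.png',cv2.resize(b2[185:275,265:365],None,fx=5,fy=5,interpolation=2))
E
```

```text
t: 18.17
tcp_pos: [0.6371, -0.1026, 0.071]
orientation: [179.8, -0.1, 95.2]
wrist_force: [-1.3, 5.3, 5.6]
gripper_width: 0.0213
t: 18.75
tcp_pos: [0.6371, -0.1028, 0.071]
orientation: [179.8, -0.1, 95.2]
wrist_force: [-1.1, 6.8, 4.5]
gripper_width: 0.0213
```

View pics/c7.png

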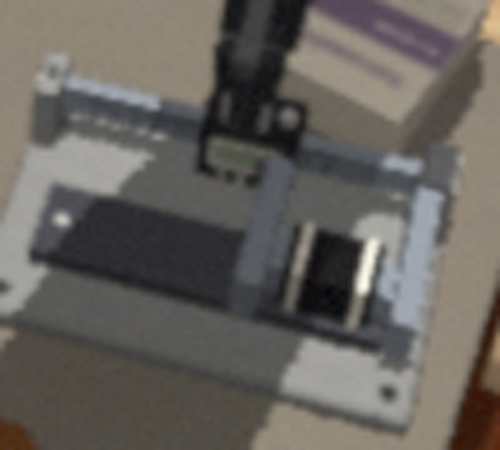

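The bar sits between both jaws and the sliding jaw looks square; net contact is about 5 N. Opening again to fetch the bar.

```bash
python3 -m jog '{"angular":[[0,0,0],[0,0,0],[0,0,0],[0,0,0],[0,0,0],[0,0,0],[0,0,0],[0,0,0],[0,0,0],[0,0,0],[0,0,0],[0,0,0],[0,0,0],[0,0,0],[0,0,0],[0,0,0],[0,0,0]],"translation":[[0.3,0,0],[1,0,0],[1.8,0,0],[2.6,0,0],[3.4,0,0],[4.2,0,0],[5,0,0],[5.4,0,0],[5.7,0,0],[5.7,0,0],[5.7,0,0],[5.7,0,0],[5.7,0,0],[5.7,0,0],[5.7,0,-2],[5.7,0,-5],[5.7,0,-5]],"gripper":[1.5,1.5,1.5,1.5,1.5,1.5,1.5,1.5,1.5,1.5,1.5,4,5,5,5,5,5]}' 30
python3 - <<'E'
from h import *
s=manip.state(); print(s['tcp_pos'],s['orientation'][2]); print(tool([.5812,-.1625,.0454]))
c,b=grab('top','t2'); c2,b2=grab('scene','s8'); h=cv2.cvtColor(b,cv2.COLOR_BGR2HSV)
ye=cv2.inRange(h,(22,120,90),(35,255,255)); ye[:235]=0; ye[:,:160]=0
for a,r,k in blobs(ye,3): pr('ring',ray(c,[r[0]],.028))
E
```

```text
t: 20.22
tcp_pos: [0.633, -0.0473, 0.1248]
orientation: [179.6, 0.1, 95.1]
wrist_force: [1.8, 0.0, 0.9]
gripper_width: 0.0501
[ 0.63296724 -0.0473109   0.12483544] 95.14450834286153
[[-11.0, -6.24, 7.91]]
ring [[383.9, 203.7, 28.0]]
ring [[392.4, 229.2, 28.0]]
```

The 70 has been knocked; it is now around (388,216). Regripping the 55.

```bash
python3 -m jog '{"angular":[[0,0,0],[0,0,0],[0,0,0],[0,0,0],[0,0,0],[0,0,0],[0,0,0],[0,0,0],[0,0,0],[0,0,0],[0,0,0],[0,0,0],[0,0,0],[0,0,0]],"translation":[[-4,-2,0],[-8,-4.5,0],[-11,-6.2,0],[-11,-6.2,0],[-11,-6.2,3],[-11,-6.2,6],[-11,-6.2,7.5],[-11,-6.2,7.8],[-11,-6.2,7.8],[-11,-6.2,7.8],[-11,-6.2,7.8],[-11,-6.2,7.8],[-11,-6.2,7.8],[-11,-6.2,7.8]],"gripper":[5,5,5,5,5,5,5,5,2,2,2,2,2,2]}' 60
python3 -m jog '{"angular":[[0,0,0],[0,0,0],[0,0,0],[0,0,0],[0,0,0],[0,0,0]],"translation":[[0.2,0,-0.5],[0.3,0,-2],[0.3,0,-5],[0.3,0,-8],[0.3,0,-8],[0.3,0,-8]],"gripper":[2,2,2,2,2,2]}'
python3 - <<'E'
from h import *
s=manip.state(); print(s['tcp_pos'],s['orientation'][2]);
t=cv2.imread('pics/top0.png'); c=cam('top')
h=cv2.cvtColor(t,cv2.COLOR_BGR2HSV)
for n,lo,hi in (('red',(0,120,100),(8,255,255)),('green',(50,80,80),(80,255,255)),('yel',(22,120,90),(35,255,255))):
    m=cv2.inRange(h,lo,hi); m[:175]=0;m[225:]=0;m[:,:172]=0;m[:,250:]=0
    for a,r,k in blobs(m,1): pr(n,ray(c,[r[0]],.022))
print(tool([.6131,.08,.15]))
E
```

```text
t: 21.48
tcp_pos: [0.5796, -0.1622, 0.042]
orientation: [179.9, 0.0, 95.2]
wrist_force: [-0.2, 0.1, 2.1]
gripper_width: 0.0263
t: 21.98
tcp_pos: [0.58, -0.1594, 0.1237]
orientation: [179.8, 0.1, 95.2]
wrist_force: [0.3, 0.4, -2.1]
gripper_width: 0.0264
[ 0.5799743  -0.15942881  0.12367354] 95.15639914435425
red [[582.0, 193.5, 22.0]]
green [[517.6, 196.8, 22.0]]
yel [[522.6, 105.9, 22.0]]
[[23.54, 5.46, -2.65]]
```

```bash
python3 -m jog '{"angular":[[0,0,0],[0,0,0],[0,0,0],[0,0,0],[0,0,0],[0,0,0],[0,0,0],[0,0,0],[0,0,0],[0,0,0],[0,0,0]],"translation":[[0,0,-3.6],[3,1,-3.6],[7,2,-3.6],[11,3,-3.6],[15,4,-3.6],[18,5,-3.6],[20,5.1,-3.6],[20,5.1,-3.6],[20,5.1,-3.6],[20,5.1,-3.6],[20,5.1,-3.6]],"gripper":[2,2,2,2,2,2,2,2,2,2,2]}'
cat > tray.py <<'E'
from h import *
def pockets(c,b):
    h=cv2.cvtColor(b,cv2.COLOR_BGR2HSV); m=cv2.inRange(h,(88,90,70),(106,255,255))
    out=[]
    for a,r,k in blobs(m,800):
        p=ray(c,cv2.boxPoints(r),.010); e=[p[1]-p[0],p[2]-p[1]]; L=[np.linalg.norm(q) for q in e]; i=int(np.argmax(L))
        y=axis_yaw(0*e[i],e[i],95); pr((a,[round(l*1000) for l in L],round(y,2)),p.mean(0)); out.append((p.mean(0),y,r))
    return out
E
python3 - <<'E'
from tray import *
s=manip.state(); print(s['tcp_pos'],s['orientation'][2]); c,b=grab('wrist','w9'); pockets(c,b)
E
```

```text
t: 22.9
tcp_pos: [0.6115, 0.0435, 0.1568]
orientation: [-180.0, 0.0, 95.1]
wrist_force: [-0.2, -0.4, -1.5]
gripper_width: 0.0258
[0.61146643 0.04349313 0.15678433] 95.08841286785278
(2364.0, [61, 32], np.float64(92.32)) [613.9, 105.0, 10.0]
(2750.0, [31, 76], np.float64(92.49)) [545.2, 108.5, 10.0]
(2026.0, [33, 47], np.float64(96.8)) [610.5, 168.0, 10.0]
(1156.0, [31, 30], np.float64(5.07)) [541.1, 170.5, 10.0]
```

View pics/w9.png

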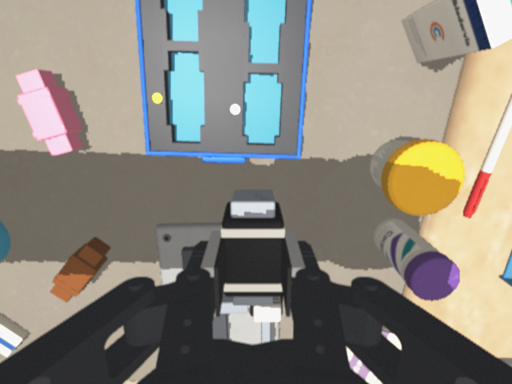

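```bash
python3 - <<'E'
from tray import *
c=cam('wrist'); b=cv2.imread('pics/w9.png')
P=ray(c,[(147,156),(300,159)],.024); d=P[1]-P[0]; pr('rim',P); print(np.degrees(np.arctan2(d[1],d[0])),np.linalg.norm(d))
h=cv2.cvtColor(b,cv2.COLOR_BGR2HSV); m=((h[...,2]>180)&(h[...,1]<50)).astype(np.uint8); m[:222]=0;m[300:]=0;m[:,:215]=0;m[:,292:]=0
s=manip.state(); z=s['tcp_pos'][2]+.014
for a,r,k in blobs(m,40):
    print(a,r[0],r[1]); q=ray(c,[r[0]],z); print('in tool cm',tool(q))
print('go',tool([.6139,.105,.05]),turn(93.3))
m=cv2.inRange(h,(88,90,70),(106,255,255))
for a,r,k in blobs(m,800):
    e=k[:,0,:]; ys=e[:,1]; 
    for f in (.2,.35,.5,.65,.8):
        y=int(ys.min()+f*(ys.max()-ys.min())); xs=e[abs(ys-y)<=1,0]; print(y,xs.min(),xs.max(),end=' | ')
    print()
E
```

```text
rim [[515.9, 56.5, 24.0], [651.7, 65.9, 24.0]]
3.9456401793055766 0.136134100756839
310.0 (252.5, 287.0) (6.0, 57.0)
in tool cm [[-1.32, -0.02, -1.4]]
442.5 (252.5, 233.0) (8.0, 63.0)
in tool cm [[1.46, -0.02, -1.4]]
go [[6.12, 0.78, 10.7]] 0.031
87 244 281 | 97 244 280 | 108 243 280 | 118 243 279 | 129 243 279 | 
69 170 198 | 83 167 203 | 96 168 203 | 109 169 203 | 123 169 203 | 
12 245 285 | 21 245 284 | 31 250 279 | 40 250 278 | 49 249 278 | 
8 164 201 | 14 168 196 | 20 169 196 | 26 170 197 | 32 170 197 |
```

```bash
python3 -m jog '{"angular":[[0,0,0.023],[0,0,0.023],[0,0,0.023],[0,0,0.023],[0,0,0.023],[0,0,0.023],[0,0,0.023]],"translation":[[3,0.4,2],[6.05,0.8,4],[6.05,0.8,8],[6.05,0.8,10.4],[6.05,0.8,10.4],[6.05,0.8,10.4],[6.05,0.8,10.4]],"gripper":[2,2,2,2,2,2,2]}'
python3 -m jog '{"angular":[[0,0,0],[0,0,0],[0,0,0],[0,0,0],[0,0,0]],"translation":[[0,0,0.5],[0,0,1],[0,0,1.4],[0,0,1.4],[0,0,1.4]],"gripper":[2,2,2,2,2]}'
python3 -m jog '{"angular":[[0,0,0],[0,0,0],[0,0,0],[0,0,0],[0,0,0]],"translation":[[0,0,0.3],[0,0,0.6],[0,0,0.8],[0,0,0.8],[0,0,0.8]],"gripper":[2,2,2,2,2]}'
```

```text
t: 23.53
tcp_pos: [0.6152, 0.1049, 0.0554]
orientation: [179.9, -0.0, 93.8]
wrist_force: [0.1, 0.0, -1.0]
gripper_width: 0.0265
t: 23.95
tcp_pos: [0.6141, 0.1055, 0.0392]
orientation: [-180.0, 0.0, 93.8]
wrist_force: [0.2, -0.4, -0.7]
gripper_width: 0.0261
t: 24.37
tcp_pos: [0.6141, 0.1055, 0.031]
orientation: [-180.0, 0.0, 93.8]
wrist_force: [0.5, -0.7, -1.0]
gripper_width: 0.0263
```

```bash
python3 -m jog '{"angular":[[0,0,0],[0,0,0],[0,0,0],[0,0,0],[0,0,0]],"translation":[[0,0,0.2],[0,0,0.4],[0,0,0.6],[0,0,0.6],[0,0,0.6]],"gripper":[2,2,2,2,2]}'
python3 -m jog '{"angular":[[0,0,0],[0,0,0],[0,0,0],[0,0,0],[0,0,0],[0,0,0],[0,0,0]],"translation":[[0,0,0.05],[0,0,0],[0,0,0],[0,0,0],[0,0,0],[0,0,-3],[0,0,-6]],"gripper":[2,2,3.3,4,4,4,4]}'
```

```text
t: 24.78
tcp_pos: [0.6141, 0.1055, 0.0251]
orientation: [-180.0, 0.0, 93.8]
wrist_force: [-0.8, 0.5, -0.9]
gripper_width: 0.026
t: 25.37
tcp_pos: [0.6129, 0.1053, 0.0842]
orientation: [-179.8, 0.0, 93.8]
wrist_force: [0.4, 0.8, 1.0]
gripper_width: 0.0405
```

```bash
python3 -m jog '{"angular":[[0,0,0],[0,0,0.1],[0,0,0.2],[0,0,0.3],[0,0,0.387],[0,0,0.387],[0,0,0.387],[0,0,0.387],[0,0,0.387],[0,0,0.387],[0,0,0.387],[0,0,0.387]],"translation":[[0,0,-4],[2,-3,-8],[5,-7,-11.6],[8,-11,-11.6],[11,-15,-11.6],[14,-19,-11.6],[14.7,-20.8,-11.6],[14.7,-20.8,-11.6],[14.7,-20.8,-11.6],[14.7,-20.8,-11.6],[14.7,-20.8,-11.6],[14.7,-20.8,-11.6]],"gripper":[5,5,5,5,5,5,5,5,5,5,5,5]}'
python3 - <<'E'
from tray import *
s=manip.state(); print(s['tcp_pos'],s['orientation'][2]); c,b=grab('wrist','w10'); h=cv2.cvtColor(b,cv2.COLOR_BGR2HSV)
m=cv2.inRange(h,(20,110,70),(36,255,255))
R_=[]
for a,r,k in blobs(m,40): print(a,r[0],r[1]); q=ray(c,[r[0]],.028)[0]; pr('',q); R_.append(q)
t,bt=grab('top','t3'); ht=cv2.cvtColor(bt,cv2.COLOR_BGR2HSV)
if len(R_)>=2:
    a,q=R_[:2]; M=(a+q)/2; M[2]=.015; y=axis_yaw(a,q,75); print('c',M,'yaw',y,'go',tool(M),'turn',turn(y))
cv2.imwrite('pics/c10.png',np.hstack([b[60:360,120:400],cv2.resize(bt[160:272,165:285],None,fx=2.68,fy=2.68,interpolation=2)[:300]]))
E
```

```text
t: 26.37
tcp_pos: [0.3976, 0.2379, 0.2012]
orientation: [180.0, 0.0, 71.6]
wrist_force: [-0.3, -0.1, -0.5]
gripper_width: 0.0495
[0.39757778 0.23793763 0.20118932] 71.61921591720096
46.0 (396.00006103515625, 241.00003051757812) (7.071067810058594, 8.485280990600586)
 [522.0, 110.9, 28.0]
129.0 (250.0, 202.5) (5.0, 26.0)
 [383.2, 204.4, 28.0]
130.5 (249.5, 176.5) (5.0, 27.0)
 [391.8, 231.6, 28.0]
c [0.45262362 0.15763567 0.015     ] yaw 146.03324154298087 go [[-5.85, 7.76, 18.6]] turn -1.299
```

View pics/c10.png

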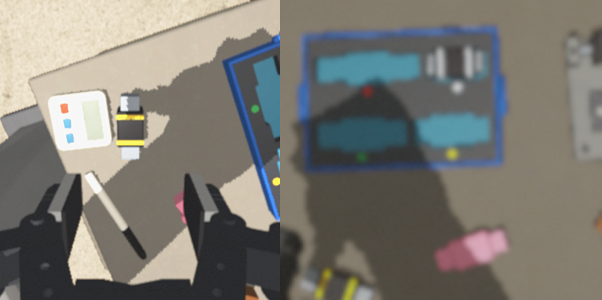

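The 55 is home in its pocket. The 70 lies close beside the white timer, about 7 mm away at (110,120), too near for a finger. So I grip it end to end, move it clear, and regrip it across the sleeve.

```bash
python3 -m jog '{"angular":[[0,0,0.12],[0,0,0.24],[0,0,0.36],[0,0,0.48],[0,0,0.6],[0,0,0.72],[0,0,0.84],[0,0,0.96],[0,0,1.08],[0,0,1.2],[0,0,1.32],[0,0,1.44],[0,0,1.555],[0,0,1.555],[0,0,1.555],[0,0,1.555]],"translation":[[-2.2,-0.3,2],[-2.2,-0.3,4],[-2.2,-0.3,6],[-2.2,-0.3,8],[-2.2,-0.3,9],[-2.2,-0.3,9],[-2.2,-0.3,9],[-2.2,-0.3,9],[-2.2,-0.3,9],[-2.2,-0.3,9],[-2.2,-0.3,9],[-2.2,-0.3,9],[-2.2,-0.3,9],[-2.2,-0.3,12],[-2.2,-0.3,13],[-2.2,-0.3,13]],"gripper":[8.5,8.5,8.5,8.5,8.5,8.5,8.5,8.5,8.5,8.5,8.5,8.5,8.5,8.5,8.5,8.5]}'
python3 - <<'E'
from tray import *
s=manip.state(); c,b=grab('wrist','w11'); print(tool([.3875,.2180,.002]), s['orientation'][2]); print(proj(c,[[.3875,.218,.028],[.3918,.2316,.028],[.3832,.2044,.028]]))
cv2.imwrite('pics/c11.png',b[100:384,60:450])
E
```

```text
t: 27.8
tcp_pos: [0.3974, 0.0274, 0.0877]
orientation: [-172.2, 1.2, -1.6]
wrist_force: [0.6, -0.5, 0.1]
gripper_width: 0.0849
[[-1.26, -17.91, 11.01]] -1.550989948975355
[[ 20.23657887 211.58003276]
 [  3.27603785 206.02160102]
 [ 37.27711056 217.16467962]]
```

View pics/c11.png

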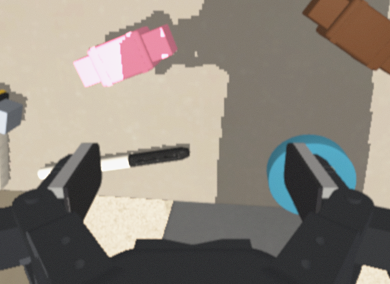

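The chosen half-turn ran joint 6 into its range (yaw = j1 − j6 + 180), so the arm drifted aside without touching anything. I'll go back level and turn the other way, to yaw 162.5.

```bash
python3 - <<'E'
from tray import *
s=manip.state(); print(s['joint_positions']); T=eul(s['orientation'])
for y in (75,): print(R.from_matrix(T.T@eul([180,0,y])).as_rotvec(), tool([.3875,.218,.15]))
E
```

```text
[ -1.85437754 -15.59302067 -25.22160986  81.66379902   7.69700375
 179.93051174]
[-0.12861384 -0.07112789 -1.33945883] [[-1.59, -19.9, -3.65]]
```

```bash
python3 -m jog '{"angular":[[-0.012,-0.007,-0.12],[-0.024,-0.013,-0.24],[-0.036,-0.02,-0.36],[-0.048,-0.026,-0.48],[-0.06,-0.033,-0.6],[-0.07,-0.04,-0.72],[-0.082,-0.045,-0.84],[-0.094,-0.052,-0.96],[-0.106,-0.058,-1.08],[-0.117,-0.065,-1.2],[-0.129,-0.071,-1.339],[-0.129,-0.071,-1.339],[-0.129,-0.071,-1.339],[-0.129,-0.071,-1.339],[-0.129,-0.071,-1.339]],"translation":[[0,0,-2],[0,0,-4],[0,-2,-4],[0,-5,-3.7],[-0.5,-8,-3.7],[-0.5,-11,-3.7],[-1,-14,-3.7],[-1.3,-17,-3.7],[-1.6,-19.9,-3.7],[-1.6,-19.9,-3.7],[-1.6,-19.9,-3.7],[-1.6,-19.9,-3.7],[-1.6,-19.9,-3.7],[-1.6,-19.9,-3.7],[-1.6,-19.9,-3.7]],"gripper":[8.5,8.5,8.5,8.5,8.5,8.5,8.5,8.5,8.5,8.5,8.5,8.5,8.5,8.5,8.5]}'
python3 -m jog '{"angular":[[0,0,-0.12],[0,0,-0.24],[0,0,-0.36],[0,0,-0.48],[0,0,-0.6],[0,0,-0.72],[0,0,-0.84],[0,0,-0.96],[0,0,-1.08],[0,0,-1.2],[0,0,-1.32],[0,0,-1.44],[0,0,-1.52],[0,0,-1.52],[0,0,-1.52],[0,0,-1.52]],"translation":[[0,0,0],[0,0,0],[0,0,0],[0,0,0],[0,0,0],[0,0,0],[0,0,0],[0,0,0],[0,0,0],[0,0,0],[0,0,0],[0,0,0],[0,0,0],[0,0,0],[0,0,0],[0,0,0]],"gripper":[8.5,8.5,8.5,8.5,8.5,8.5,8.5,8.5,8.5,8.5,8.5,8.5,8.5,8.5,8.5,8.5]}'
python3 - <<'E'
from tray import *
s=manip.state(); print(s['joint_positions'],s['orientation']); T=eul(s['orientation'])
c,b=grab('wrist','w12');h=cv2.cvtColor(b,cv2.COLOR_BGR2HSV); m=cv2.inRange(h,(20,110,70),(36,255,255)); Q=[]
for a,r,k in blobs(m,40): q=ray(c,[r[0]],.028)[0]; print(a,r[0],r[1]); pr('',q); Q.append(q)
Q=[q for q in Q if np.linalg.norm(q[:2]-[.3875,.218])<.06]
M=sum(Q)/len(Q); M[2]=.002; y=axis_yaw(Q[0],Q[-1],75)+90; pr('M',M)
print(y,tool(M),turn(y),R.from_matrix(T.T@eul([180,0,y])).as_rotvec())
cv2.imwrite('pics/c12.png',b[30:384,60:450])
E
```

```text
t: 29.1
tcp_pos: [0.3873, 0.221, 0.1525]
orientation: [179.9, -0.1, 75.2]
wrist_force: [-0.0, -0.0, -0.1]
gripper_width: 0.085
t: 30.43
tcp_pos: [0.3872, 0.2213, 0.1526]
orientation: [179.9, 0.2, 162.3]
wrist_force: [0.4, -0.0, -0.5]
gripper_width: 0.0851
[ 2.97702837e+01 -1.03569603e+01 -1.33845935e+01  8.67650982e+01
 -2.53855153e-02  4.74789966e+01] [1.79864394e+02 1.58794323e-01 1.62291053e+02]
48.0 (188.0, 331.5) (7.0, 8.0)
 [519.8, 110.0, 28.0]
202.0 (264.5, 180.5) (37.0, 7.0)
 [389.7, 232.3, 28.0]
185.5 (232.5, 179.5) (37.0, 7.0)
 [380.3, 205.8, 28.0]
495.0 (390.75006103515625, 146.25001525878906) (19.798988342285156, 33.23401641845703)
 [393.6, 344.0, 28.0]
M [385.0, 219.0, 2.0]
160.40078930770125 [[0.18, -0.33, 15.06]] 0.034 [0.00241228 0.00273219 0.03299457]
```

View pics/c12.png

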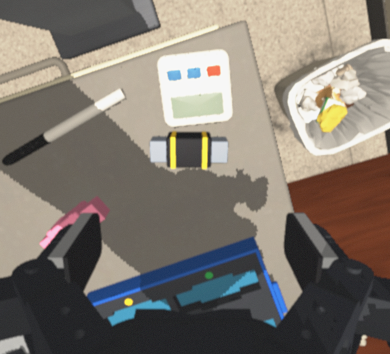

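View: the 70 is at (190,150) with both ends free. The timer is just above it, bottom edge at row 125, and there is clear cart below towards the tray rim at row 240+. Gripping end to end and moving it 45 mm clear.

```bash
python3 -m jog '{"angular":[[0,0,0.014],[0,0,0.014],[0,0,0.014],[0,0,0.014],[0,0,0.014],[0,0,0.014],[0,0,0.014],[0,0,0.014],[0,0,0.014],[0,0,0.014],[0,0,0.014],[0,0,0.014],[0,0,0.014]],"translation":[[0,-0.3,3],[0,-0.3,7],[0,-0.3,11],[0,-0.3,13.5],[0,-0.3,14.5],[0,-0.3,15],[0,-0.3,15],[0,-0.3,15],[0,-0.3,15],[0,-0.3,15],[0,-0.3,15],[0,-0.3,15],[0,-0.3,15]],"gripper":[8.5,8.5,8.5,8.5,8.5,8.5,8.5,6,6,6,6,6,6]}' 40
python3 -m jog '{"angular":[[0,0,0],[0,0,0],[0,0,0],[0,0,0],[0,0,0],[0,0,0],[0,0,0],[0,0,0],[0,0,0],[0,0,0],[0,0,0]],"translation":[[0,0,-1],[0,0,-2.5],[0,0,-3],[-1.5,0,-3],[-3,0,-3],[-4.5,0,-3],[-4.5,0,-3],[-4.5,0,-1.5],[-4.5,0,-0.5],[-4.5,0,-0.2],[-4.5,0,0]],"gripper":[6,6,6,6,6,6,6,6,6,6,6]}'
```

```text
t: 31.57
tcp_pos: [0.3879, 0.2195, 0.0048]
orientation: [179.7, 0.3, 161.7]
wrist_force: [-2.1, -1.1, 7.3]
gripper_width: 0.0686
t: 32.48
tcp_pos: [0.4289, 0.2047, 0.0046]
orientation: [179.9, 0.2, 161.7]
wrist_force: [-17.0, -9.3, 41.4]
gripper_width: 0.0691
```

```bash
python3 -m jog '{"angular":[[0,0,0],[0,0,0],[0,0,0],[0,0,0],[0,0,0],[0,0,0],[0,0,0],[0,0,0]],"translation":[[0,0,-0.3],[0,0,-0.3],[0,0,-0.3],[0,0,-0.3],[0,0,-0.3],[0,0,-4],[0,0,-8],[0,0,-12]],"gripper":[6,8.2,8.5,8.5,8.5,8.5,8.5,8.5]}'
python3 -m jog '{"angular":[[0,0,0.12],[0,0,0.24],[0,0,0.36],[0,0,0.48],[0,0,0.6],[0,0,0.72],[0,0,0.84],[0,0,0.96],[0,0,1.08],[0,0,1.2],[0,0,1.32],[0,0,1.44],[0,0,1.55],[0,0,1.55],[0,0,1.55]],"translation":[[0,0,-2],[0,0,-4],[0,0,-4],[0,0,-4],[0,0,-4],[0,0,-4],[0,0,-4],[0,0,-4],[0,0,-4],[0,0,-4],[0,0,-4],[0,0,-4],[0,0,-4],[0,0,-4],[0,0,-4]],"gripper":[6,6,6,6,6,6,6,6,6,6,6,6,6,6,6]}'
cat >> tray.py <<'E'
def bar70(name,ref,near,z=.015):
    s=manip.state(); T=eul(s['orientation']); c,b=grab('wrist',name); h=cv2.cvtColor(b,cv2.COLOR_BGR2HSV); m=cv2.inRange(h,(20,110,70),(36,255,255)); Q=[]
    for a,r,k in blobs(m,40):
        q=ray(c,[r[0]],z+.013)[0]
        if np.linalg.norm(q[:2]-near)<.06: print(a,r[0],r[1]); Q.append(q)
    M=sum(Q)/len(Q); y=axis_yaw(Q[0],Q[-1],ref); M[2]=z; pr('M',M); print('yaw',y,'go',tool(M),'turn',turn(y)); return c,b
E
python3 - <<'E'
from tray import *
s=manip.state(); print(s['joint_positions'],s['orientation'])
c,b=bar70('w13',75,[.429,.205]); cv2.imwrite('pics/c13.png',b[30:384,60:450])
E
```

```text
t: 33.15
tcp_pos: [0.4282, 0.2043, 0.1234]
orientation: [180.0, 0.1, 161.7]
wrist_force: [1.9, 0.9, 0.3]
gripper_width: 0.085
t: 34.4
tcp_pos: [0.4288, 0.2046, 0.1625]
orientation: [179.9, -0.1, 73.1]
wrist_force: [-0.1, 0.3, -0.2]
gripper_width: 0.0601
[ 2.55123358e+01 -6.30668659e+00 -8.71574816e+00  8.74049071e+01
 -1.25865894e-02  1.32392016e+02] [ 1.79854121e+02 -1.16126331e-01  7.31204472e+01]
171.5 (253.0, 193.0) (6.0, 30.0)
162.0 (253.5, 163.0) (6.0, 31.0)
M [429.6, 205.2, 15.0]
yaw 72.23882294678873 go [[0.05, 0.02, 14.76]] turn 0.016
```

View pics/c13.png

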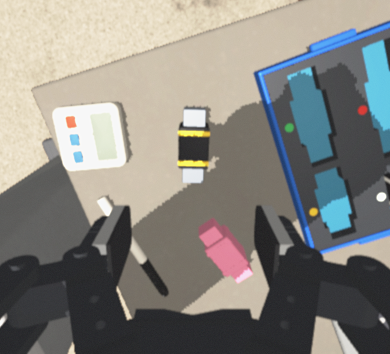

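The 70 is now clear, at (194,145), with more than 60 px to the timer and the tray. Gripping it across the sleeve.

```bash
python3 -m jog '{"angular":[[0,0,0.016],[0,0,0.016],[0,0,0.016],[0,0,0.016],[0,0,0.016],[0,0,0.016],[0,0,0.016],[0,0,0.016],[0,0,0.016],[0,0,0.016],[0,0,0.016],[0,0,0.016]],"translation":[[0.05,0,3],[0.05,0,7],[0.05,0,11],[0.05,0,13.5],[0.05,0,14.7],[0.05,0,14.7],[0.05,0,14.7],[0.05,0,14.7],[0.05,0,14.7],[0.05,0,14.7],[0.05,0,14.7],[0.05,0,14.7]],"gripper":[5.5,5.5,5.5,5.5,5.5,5.5,2,2,2,2,2,2]}' 60
python3 -m jog '{"angular":[[0,0,0],[0,0,0],[0,0,0],[0,0,0],[0,0,0],[0,0,0]],"translation":[[0,0,-1],[0,0,-4],[0,0,-8],[0,0,-11.5],[0,0,-11.5],[0,0,-11.5]],"gripper":[2,2,2,2,2,2]}'
python3 - <<'E'
from tray import *
D=calw(.5640,-.198,.125); print(D,tool(D),turn(95.1))
E
```

```text
t: 35.45
tcp_pos: [0.4309, 0.206, 0.0182]
orientation: [179.7, -0.3, 72.0]
wrist_force: [-0.7, -0.5, 7.7]
gripper_width: 0.0263
t: 35.95
tcp_pos: [0.4304, 0.2057, 0.1337]
orientation: [179.6, -0.3, 72.0]
wrist_force: [0.3, 0.2, -3.0]
gripper_width: 0.0261
[ 0.57936823 -0.14707975  0.125     ] [[-28.96, 25.06, 0.87]] -0.403
```

```bash
python3 -m jog '{"angular":[[0,0,-0.05],[0,0,-0.1],[0,0,-0.15],[0,0,-0.2],[0,0,-0.25],[0,0,-0.3],[0,0,-0.35],[0,0,-0.403],[0,0,-0.403],[0,0,-0.403],[0,0,-0.403],[0,0,-0.403],[0,0,-0.403],[0,0,-0.403],[0,0,-0.403],[0,0,-0.403]],"translation":[[-2,1.7,-1],[-5,4.3,-1.5],[-8,7,-1.5],[-11,9.5,-1.5],[-14,12,-1.5],[-17,14.7,-1.5],[-20,17.3,-1.5],[-23,20,-1.5],[-26,22.5,-1],[-28,24.3,0],[-29,25.1,0],[-29,25.1,0],[-29,25.1,0],[-29,25.1,0],[-29,25.1,0],[-29,25.1,0]],"gripper":[2,2,2,2,2,2,2,2,2,2,2,2,2,2,2,2]}'
python3 - <<'E'
from tray import *
s=manip.state(); print(np.round(s['tcp_pos'][:2]@np.c_[xc,u],4),s['orientation'])
c,b=bar70('w14',95,s['tcp_pos'][:2],z=s['tcp_pos'][2]-.003)
D=calw(.5640,-.198,.0475); print(tool(D),turn(95.1))
E
```

```text
t: 37.28
tcp_pos: [0.5781, -0.1471, 0.1312]
orientation: [179.8, -0.1, 95.2]
wrist_force: [0.4, 0.3, -1.7]
gripper_width: 0.026
[ 0.5628 -0.1979] [ 1.79776225e+02 -5.42382527e-02  9.51797585e+01]
481.0 (252.0, 285.0) (10.0, 58.0)
595.5 (252.5, 232.0) (10.0, 61.0)
M [577.9, -148.0, 128.2]
yaw 94.68698285078497 go [[-0.07, -0.04, 0.3]] turn 0.008
[[0.0, 0.08, 8.37]] 0.001
```

```bash
python3 -m jog '{"angular":[[0,0,0],[0,0,0],[0,0,0],[0,0,0],[0,0,0],[0,0,0],[0,0,0]],"translation":[[0,0.1,3],[0,0.1,6],[0,0.1,7.5],[0,0.1,8.1],[0,0.1,8.3],[0,0.1,8.3],[0,0.1,8.3]],"gripper":[2,2,2,2,2,2,2]}'
python3 -m jog '{"angular":[[0,0,0],[0,0,0],[0,0,0]],"translation":[[0,0,0.1],[0,0,0.2],[0,0,0.2]],"gripper":[2,2,2]}'
python3 -m jog '{"angular":[[0,0,0],[0,0,0],[0,0,0]],"translation":[[-0.2,0,0],[-0.3,0,0],[-0.3,0,0]],"gripper":[2,2,2]}'
```

```text
t: 37.92
tcp_pos: [0.5803, -0.1481, 0.0494]
orientation: [179.7, -0.0, 95.1]
wrist_force: [0.9, 0.1, -1.4]
gripper_width: 0.0259
t: 38.17
tcp_pos: [0.5798, -0.1482, 0.0463]
orientation: [179.8, -0.0, 95.1]
wrist_force: [0.0, -0.8, -0.6]
gripper_width: 0.026
t: 38.42
tcp_pos: [0.5801, -0.1512, 0.0462]
orientation: [179.8, -0.1, 95.1]
wrist_force: [-0.2, 1.8, 1.2]
gripper_width: 0.0263
```

```bash
python3 -m jog '{"angular":[[0,0,0],[0,0,0],[0,0,0]],"translation":[[-0.1,0,0],[-0.15,0,0],[-0.15,0,0]],"gripper":[2,2,2]}'
python3 -m jog '{"angular":[[0,0,0],[0,0,0],[0,0,0]],"translation":[[-0.1,0,0],[-0.1,0,0],[-0.1,0,0]],"gripper":[2,2,2]}'
python3 -m jog '{"angular":[[0,0,0],[0,0,0],[0,0,0]],"translation":[[-0.1,0,0],[-0.1,0,0],[-0.1,0,0]],"gripper":[2,2,2]}'
```

```text
t: 38.67
tcp_pos: [0.5802, -0.1525, 0.0462]
orientation: [179.8, -0.1, 95.1]
wrist_force: [0.1, 3.2, 4.9]
gripper_width: 0.0266
t: 38.92
tcp_pos: [0.5802, -0.1531, 0.0462]
orientation: [179.8, -0.1, 95.1]
wrist_force: [-1.5, 5.2, 5.8]
gripper_width: 0.0262
t: 39.17
tcp_pos: [0.5802, -0.1532, 0.0462]
orientation: [179.8, -0.2, 95.2]
wrist_force: [-2.0, 9.8, 7.2]
gripper_width: 0.0262
```

```bash
python3 -m jog '{"angular":[[0,0,0],[0,0,0],[0,0,0],[0,0,0],[0,0,0],[0,0,0],[0,0,0],[0,0,0]],"translation":[[0.15,0,-0.1],[0.15,0,-0.1],[0.15,0,-0.1],[0.15,0,-0.1],[0.15,0,-0.1],[0.15,0,-3],[0.15,0,-6.5],[0.15,0,-7]],"gripper":[2,2,3.5,4.5,4.5,4.5,5,5]}'
python3 -m jog '{"angular":[[0,0,0],[0,0,0],[0,0,0],[0,0,0],[0,0,0],[0,0,0],[0,0,0],[0,0,0],[0,0,0],[0,0,0],[0,0,0],[0,0,0]],"translation":[[3,2,0],[7,4,0],[10,6,0],[10.1,6.1,0],[10.1,6.1,2],[10.1,6.1,4.7],[10.1,6.1,4.7],[10.1,6.1,4.7],[10.1,6.1,4.7],[10.1,6.1,4.7],[10.1,6.1,4.7],[10.1,6.1,4.7]],"gripper":[5,5,5,5,5,5,5,1.5,1.5,1.5,1.5,1.5]}' 25
python3 - <<'E'
from h import *
c2,b2=grab('scene','s15'); cv2.imwrite('pics/c15.png',cv2.resize(b2[185:275,265:365],None,fx=5,fy=5,interpolation=2))
E
```

```text
t: 39.83
tcp_pos: [0.5815, -0.1539, 0.1216]
orientation: [179.4, 0.1, 95.1]
wrist_force: [1.1, -0.7, 0.9]
gripper_width: 0.0504
t: 40.83
tcp_pos: [0.6312, -0.0475, 0.0708]
orientation: [179.8, -0.0, 95.1]
wrist_force: [-6.4, -0.3, 0.9]
gripper_width: 0.0211
```

View pics/c15.png

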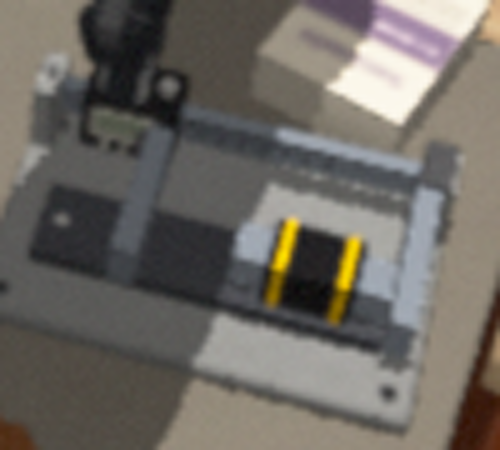

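The 70 lies flat and square against the fixed jaw, and the thumb is gripped. Contact is expected after about 40 mm.

```bash
python3 -m jog '{"angular":[[0,0,0],[0,0,0],[0,0,0],[0,0,0],[0,0,0],[0,0,0],[0,0,0],[0,0,0],[0,0,0]],"translation":[[-0.5,0,0],[-1.2,0,0],[-2,0,0],[-2.8,0,0],[-3.3,0,0],[-3.6,0,0],[-3.7,0,0],[-3.7,0,0],[-3.7,0,0]],"gripper":[1.5,1.5,1.5,1.5,1.5,1.5,1.5,1.5,1.5]}' 25
python3 -m jog '{"angular":[[0,0,0],[0,0,0],[0,0,0]],"translation":[[-0.05,0,0],[-0.1,0,0],[-0.1,0,0]],"gripper":[1.5,1.5,1.5]}'
python3 -m jog '{"angular":[[0,0,0],[0,0,0],[0,0,0]],"translation":[[-0.05,0,0],[-0.05,0,0],[-0.05,0,0]],"gripper":[1.5,1.5,1.5]}'
python3 -m jog '{"angular":[[0,0,0],[0,0,0],[0,0,0]],"translation":[[-0.05,0,0],[-0.05,0,0],[-0.05,0,0]],"gripper":[1.5,1.5,1.5]}'
python3 -m jog '{"angular":[[0,0,0],[0,0,0],[0,0,0]],"translation":[[-0.05,0,0],[-0.05,0,0],[-0.05,0,0]],"gripper":[1.5,1.5,1.5]}'
```

```text
t: 41.63
tcp_pos: [0.6353, -0.0849, 0.0708]
orientation: [179.7, 0.0, 95.1]
wrist_force: [-5.4, -0.8, 5.6]
gripper_width: 0.0213
t: 41.88
tcp_pos: [0.6353, -0.0854, 0.0708]
orientation: [179.7, -0.0, 95.1]
wrist_force: [-4.4, 0.1, 5.1]
gripper_width: 0.0212
t: 42.13
tcp_pos: [0.6354, -0.0859, 0.0708]
orientation: [179.7, -0.0, 95.1]
wrist_force: [-4.5, 1.1, 5.5]
gripper_width: 0.0214
t: 42.38
tcp_pos: [0.6354, -0.0863, 0.0708]
orientation: [179.7, -0.0, 95.1]
wrist_force: [-5.2, 1.4, 5.1]
gripper_width: 0.0214
t: 42.63
tcp_pos: [0.6355, -0.0868, 0.0708]
orientation: [179.7, -0.0, 95.1]
wrist_force: [-5.7, 1.3, 4.8]
gripper_width: 0.0212
```

```bash
python3 -m jog '{"angular":[[0,0,0],[0,0,0],[0,0,0]],"translation":[[-0.05,0,0],[-0.05,0,0],[-0.05,0,0]],"gripper":[1.5,1.5,1.5]}'
python3 -m jog '{"angular":[[0,0,0],[0,0,0],[0,0,0]],"translation":[[-0.05,0,0],[-0.05,0,0],[-0.05,0,0]],"gripper":[1.5,1.5,1.5]}'
python3 -m jog '{"angular":[[0,0,0],[0,0,0],[0,0,0]],"translation":[[-0.05,0,0],[-0.05,0,0],[-0.05,0,0]],"gripper":[1.5,1.5,1.5]}'
```

```text
t: 42.88
tcp_pos: [0.6355, -0.0873, 0.0708]
orientation: [179.7, -0.0, 95.1]
wrist_force: [-4.9, 1.9, 4.5]
gripper_width: 0.0216
t: 43.13
tcp_pos: [0.6356, -0.0876, 0.0708]
orientation: [179.7, -0.1, 95.1]
wrist_force: [-5.6, 2.7, 5.2]
gripper_width: 0.0214
t: 43.38
tcp_pos: [0.6356, -0.0879, 0.0707]
orientation: [179.7, -0.1, 95.1]
wrist_force: [-5.5, 2.5, 6.8]
gripper_width: 0.0215
```

```bash
python3 -m jog '{"angular":[[0,0,0],[0,0,0],[0,0,0]],"translation":[[-0.05,0,0],[-0.05,0,0],[-0.05,0,0]],"gripper":[1.5,1.5,1.5]}'
python3 -m jog '{"angular":[[0,0,0],[0,0,0],[0,0,0],[0,0,0],[0,0,0],[0,0,0],[0,0,0]],"translation":[[-0.05,0,0],[-0.05,0,0],[-0.05,0,0],[-0.05,0,0],[-0.05,0,0],[-0.05,0,0],[-0.05,0,0]],"gripper":[1.5,1.5,1.5,1.5,1.5,1.5,1.5]}'
```

```text
t: 43.63
tcp_pos: [0.6356, -0.0882, 0.0707]
orientation: [179.7, -0.1, 95.1]
wrist_force: [-5.6, 5.1, 5.5]
gripper_width: 0.0218
t: 44.22
tcp_pos: [0.6356, -0.0884, 0.0708]
orientation: [179.7, -0.1, 95.1]
wrist_force: [-4.9, 5.2, 5.8]
gripper_width: 0.0213
```

```bash
python3 -m jog '{"angular":[[0,0,0],[0,0,0],[0,0,0],[0,0,0],[0,0,0],[0,0,0],[0,0,0]],"translation":[[-0.03,0,0],[-0.03,0,0],[-0.03,0,0],[-0.03,0,0],[-0.03,0,0],[-0.03,0,0],[-0.03,0,0]],"gripper":[1.5,1.5,1.5,1.5,1.5,1.5,1.5]}'
python3 - <<'E'
from h import *
c2,b2=grab('scene','s16'); cv2.imwrite('pics/c16.png',cv2.resize(b2[185:275,265:365],None,fx=5,fy=5,interpolation=2))
E
```

```text
t: 44.8
tcp_pos: [0.6357, -0.0885, 0.0708]
orientation: [179.7, -0.1, 95.1]
wrist_force: [-5.0, 6.1, 5.4]
gripper_width: 0.021
```

View pics/c16.png

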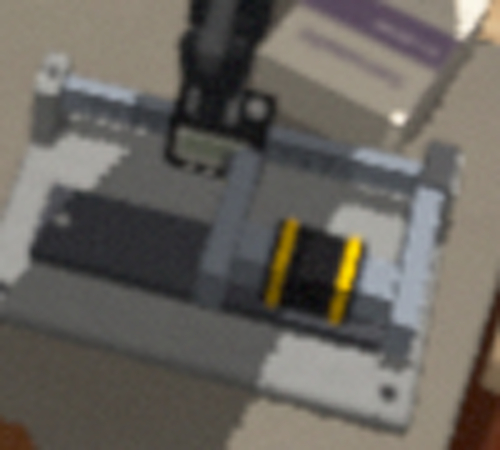

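Both jaws touch the 70 and it is square, with net contact of about 4 N. Now I open, release and fetch it.

```bash
python3 -m jog '{"angular":[[0,0,0],[0,0,0],[0,0,0],[0,0,0],[0,0,0],[0,0,0],[0,0,0],[0,0,0],[0,0,0],[0,0,0],[0,0,0],[0,0,0],[0,0,0],[0,0,0],[0,0,0]],"translation":[[0.3,0,0],[1,0,0],[1.8,0,0],[2.6,0,0],[3.4,0,0],[4,0,0],[4.2,0,0],[4.2,0,0],[4.2,0,0],[4.2,0,0],[4.2,0,0],[4.2,0,0],[4.2,0,-2],[4.2,0,-5],[4.2,0,-5]],"gripper":[1.5,1.5,1.5,1.5,1.5,1.5,1.5,1.5,1.5,4,5,5,5,5,5]}' 30
python3 - <<'E'
from h import *
print(tool([.5803,-.1530,.0440]))
E
```

```text
t: 46.1
tcp_pos: [0.6337, -0.0478, 0.125]
orientation: [179.4, 0.0, 95.1]
wrist_force: [0.9, -0.6, 0.9]
gripper_width: 0.0496
[[-10.0, -6.34, 8.03]]
```

```bash
python3 -m jog '{"angular":[[0,0,0],[0,0,0],[0,0,0],[0,0,0],[0,0,0],[0,0,0],[0,0,0],[0,0,0],[0,0,0],[0,0,0],[0,0,0],[0,0,0],[0,0,0],[0,0,0]],"translation":[[-4,-2,0],[-8,-4.5,0],[-10,-6.2,0],[-10,-6.2,0],[-10,-6.2,3],[-10,-6.2,6],[-10,-6.2,7.5],[-10,-6.2,7.8],[-10,-6.2,7.8],[-10,-6.2,7.8],[-10,-6.2,7.8],[-10,-6.2,7.8],[-10,-6.2,7.8],[-10,-6.2,7.8]],"gripper":[5,5,5,5,5,5,5,5,2,2,2,2,2,2]}' 60
python3 -m jog '{"angular":[[0,0,0],[0,0,0],[0,0,0],[0,0,0],[0,0,0],[0,0,0]],"translation":[[0.2,0,-0.5],[0.3,0,-2],[0.3,0,-6],[0.3,0,-10],[0.3,0,-11.3],[0.3,0,-11.3]],"gripper":[2,2,2,2,2,2]}'
python3 - <<'E'
from h import *
print(tool([.545,.0435,.157]))
E
```

```text
t: 47.27
tcp_pos: [0.5798, -0.1525, 0.0422]
orientation: [179.7, -0.0, 95.1]
wrist_force: [-0.5, 1.1, 6.3]
gripper_width: 0.0265
t: 47.77
tcp_pos: [0.5799, -0.15, 0.1585]
orientation: [179.4, 0.1, 95.1]
wrist_force: [-0.4, 0.5, -1.5]
gripper_width: 0.0264
[[19.58, -1.76, 0.11]]
```

```bash
python3 -m jog '{"angular":[[0,0,0],[0,0,0],[0,0,0],[0,0,0],[0,0,0],[0,0,0],[0,0,0],[0,0,0],[0,0,0],[0,0,0]],"translation":[[3,0,0],[7,-0.5,0],[11,-1,0],[15,-1.5,0],[18,-1.8,0],[19.5,-1.8,0],[19.5,-1.8,0],[19.5,-1.8,0],[19.5,-1.8,0],[19.5,-1.8,0]],"gripper":[2,2,2,2,2,2,2,2,2,2]}'
python3 - <<'E'
from tray import *
s=manip.state(); print(s['tcp_pos'],s['orientation']); c,b=bar70('w17',95,s['tcp_pos'][:2],z=s['tcp_pos'][2]-.0002+.001); P=pockets(c,b)
p=min(P,key=lambda q:abs(q[0][0]-.545)+abs(q[0][1]-.1085))
print('go',tool(np.r_[p[0][:2],.05]),turn(93.8)); print(s['wrist_force'])
cv2.imwrite('pics/c17.png',b[0:384,60:450])
E
```

```text
t: 48.6
tcp_pos: [0.543, 0.0421, 0.1531]
orientation: [179.9, -0.0, 95.0]
wrist_force: [-0.1, -0.0, -3.4]
gripper_width: 0.0263
[0.54295601 0.04211501 0.15313632] [ 1.79863740e+02 -4.59096933e-02  9.50316476e+01]
505.0 (252.5, 291.0) (10.0, 61.0)
622.0 (252.5, 236.5) (11.0, 63.0)
M [542.9, 40.7, 153.9]
yaw 95.03558269112398 go [[-0.14, -0.03, -0.06]] turn -0.0
(3304.0, [72, 62], np.float64(46.14)) [333.3, -48.9, 10.0]
(2961.0, [76, 32], np.float64(93.32)) [547.8, 108.6, 10.0]
(2122.0, [32, 52], np.float64(101.17)) [612.9, 170.0, 10.0]
(1499.5, [33, 34], np.float64(96.89)) [543.9, 172.5, 10.0]
go [[6.57, 1.03, 10.34]] 0.021
[-0.12265478 -0.00699324 -3.40712508]
```

View pics/c17.png

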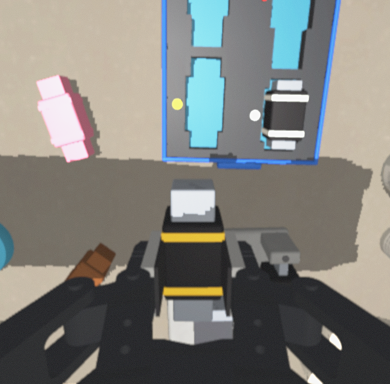

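The 55 is home at (286,115). The pocket with the yellow dot, at (205,103), is free. Inserting the 70.

```bash
python3 -m jog '{"angular":[[0,0,0.021],[0,0,0.021],[0,0,0.021],[0,0,0.021],[0,0,0.021],[0,0,0.021],[0,0,0.021]],"translation":[[3,0.5,2],[6.7,1.04,4],[6.7,1.04,8],[6.7,1.04,10.3],[6.7,1.04,10.3],[6.7,1.04,10.3],[6.7,1.04,10.3]],"gripper":[2,2,2,2,2,2,2]}'
python3 -m jog '{"angular":[[0,0,0],[0,0,0],[0,0,0],[0,0,0],[0,0,0]],"translation":[[0,0,0.5],[0,0,1],[0,0,1.2],[0,0,1.2],[0,0,1.2]],"gripper":[2,2,2,2,2]}'
python3 -m jog '{"angular":[[0,0,0],[0,0,0],[0,0,0],[0,0,0],[0,0,0]],"translation":[[0,0,0.3],[0,0,0.6],[0,0,0.8],[0,0,0.8],[0,0,0.8]],"gripper":[2,2,2,2,2]}'
```

```text
t: 49.23
tcp_pos: [0.5488, 0.1102, 0.0528]
orientation: [179.7, -0.1, 93.8]
wrist_force: [-0.3, 0.3, -2.2]
gripper_width: 0.0267
t: 49.65
tcp_pos: [0.5478, 0.1108, 0.0391]
orientation: [179.8, -0.1, 93.9]
wrist_force: [-0.5, 0.2, -3.2]
gripper_width: 0.026
t: 50.07
tcp_pos: [0.5477, 0.1109, 0.0307]
orientation: [179.8, -0.1, 93.9]
wrist_force: [-0.4, 0.5, -2.8]
gripper_width: 0.0265
```

```bash
python3 -m jog '{"angular":[[0,0,0],[0,0,0],[0,0,0],[0,0,0],[0,0,0]],"translation":[[0,0,0.2],[0,0,0.4],[0,0,0.6],[0,0,0.6],[0,0,0.6]],"gripper":[2,2,2,2,2]}'
python3 -m jog '{"angular":[[0,0,0],[0,0,0],[0,0,0],[0,0,0],[0,0,0],[0,0,0],[0,0,0],[0,0,0],[0,0,0],[0,0,0],[0,0,0],[0,0,0]],"translation":[[0,0,0],[0,0,0],[0,0,0],[0,0,0],[0,0,0],[0,0,-3],[0,0,-7],[-2,1,-10],[-5,3,-12],[-6,3,-12],[-6,3,-12],[-6,3,-12]],"gripper":[2,2,3.3,4,4,4,4,4,4,5,5,5]}'
python3 - <<'E'
from tray import *
s=manip.state(); c,b=bar70('w18',95,[.5477,.109],z=.024); cv2.imwrite('pics/c18.png',b[:300,60:450])
h=cv2.cvtColor(b,cv2.COLOR_BGR2HSV)
print(tool([.632,-.047,.12]),turn(95.1)); pr('expected 70',[.5476,.1086])
E
```

```text
t: 50.48
tcp_pos: [0.5478, 0.1109, 0.0248]
orientation: [179.8, -0.1, 93.9]
wrist_force: [-0.2, -0.4, -2.7]
gripper_width: 0.0267
t: 51.48
tcp_pos: [0.5812, 0.0525, 0.1445]
orientation: [179.8, -0.1, 93.8]
wrist_force: [-0.9, -0.2, -0.7]
gripper_width: 0.0501
223.0 (214.5, 132.0) (8.0, 37.0)
70.0 (187.5, 114.0) (9.0, 10.0)
231.0 (214.0, 95.5) (7.0, 38.0)
M [540.8, 109.5, 24.0]
yaw 92.6212194871452 go [[5.88, -3.64, 12.01]] turn 0.022
[[-10.34, 4.43, 2.4]] -0.022
expected 70 [547.6, 108.6]
```

View pics/c18.png

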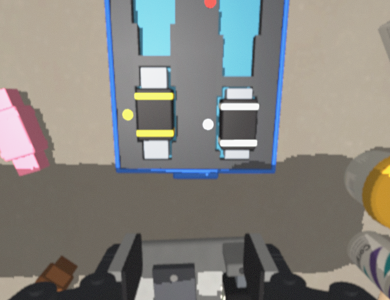

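Both bars lie in their own pockets, yellow at (155,113) and white at (238,123). Last, shut the caliper.

```bash
python3 -m jog '{"angular":[[0,0,-0.022],[0,0,-0.022],[0,0,-0.022],[0,0,-0.022],[0,0,-0.022],[0,0,-0.022],[0,0,-0.022],[0,0,-0.022],[0,0,-0.022],[0,0,-0.022],[0,0,-0.022],[0,0,-0.022],[0,0,-0.022]],"translation":[[-4,2,0],[-8,4,0],[-10.3,4.4,0],[-10.3,4.4,1],[-10.3,4.4,4],[-10.3,4.4,7],[-10.3,4.4,7.6],[-10.3,4.4,7.6],[-10.3,4.4,7.6],[-10.3,4.4,7.6],[-10.3,4.4,7.6],[-10.3,4.4,7.6],[-10.3,4.4,7.6]],"gripper":[5,5,5,5,5,5,5,5,1.5,1.5,1.5,1.5,1.5]}' 25
python3 -m jog '{"angular":[[0,0,0],[0,0,0],[0,0,0],[0,0,0],[0,0,0],[0,0,0],[0,0,0],[0,0,0],[0,0,0],[0,0,0],[0,0,0],[0,0,0],[0,0,0],[0,0,0],[0,0,0],[0,0,0]],"translation":[[-0.4,0,0],[-1,0,0],[-2,0,0],[-3,0,0],[-4,0,0],[-5,0,0],[-6,0,0],[-7,0,0],[-8,0,0],[-9,0,0],[-9.6,0,0],[-10,0,0],[-10.3,0,0],[-10.5,0,0],[-10.5,0,0],[-10.5,0,0]],"gripper":[1.5,1.5,1.5,1.5,1.5,1.5,1.5,1.5,1.5,1.5,1.5,1.5,1.5,1.5,1.5,1.5]}' 30
python3 -m jog '{"angular":[[0,0,0],[0,0,0],[0,0,0],[0,0,0],[0,0,0],[0,0,0]],"translation":[[-0.1,0,0],[-0.2,0,0],[-0.3,0,0],[-0.4,0,0],[-0.5,0,0],[-0.5,0,0]],"gripper":[1.5,1.5,1.5,1.5,1.5,1.5]}'
```

```text
t: 52.62
tcp_pos: [0.6311, -0.0465, 0.0713]
orientation: [179.9, -0.1, 95.2]
wrist_force: [-13.0, 0.1, 8.0]
gripper_width: 0.0214
t: 53.95
tcp_pos: [0.6426, -0.1518, 0.0714]
orientation: [179.7, 0.0, 95.2]
wrist_force: [-3.7, -1.9, 5.7]
gripper_width: 0.0206
t: 54.45
tcp_pos: [0.643, -0.1557, 0.0714]
orientation: [179.7, -0.1, 95.2]
wrist_force: [-4.1, 4.0, 6.2]
gripper_width: 0.0213
```

```bash
python3 -m jog '{"angular":[[0,0,0],[0,0,0],[0,0,0],[0,0,0],[0,0,0]],"translation":[[-0.1,0,0],[-0.2,0,0],[-0.3,0,0],[-0.4,0,0],[-0.4,0,0]],"gripper":[1.5,1.5,1.5,1.5,1.5]}'
python3 -m jog '{"angular":[[0,0,0],[0,0,0],[0,0,0],[0,0,0],[0,0,0],[0,0,0],[0,0,0],[0,0,0],[0,0,0],[0,0,0],[0,0,0],[0,0,0],[0,0,0],[0,0,0]],"translation":[[0.2,0,0],[0.2,0,0],[0.2,0,0],[0.2,0,0],[0.2,0,0],[0.2,0,-3],[0.2,0,-7],[0.2,-2,-11],[2,-4,-14],[5,-6,-15],[8,-6,-15],[10,-6,-15],[10,-6,-15],[10,-6,-15]],"gripper":[1.5,1.5,3.5,4.5,4.5,4.5,4.5,4.5,4.5,4.5,4.5,4.5,4.5,4.5]}'
python3 - <<'E'
from h import *
c,b=grab('wrist','w19'); c2,b2=grab('scene','s19'); ct,bt=grab('top','t19')
o=np.zeros((560,800,3),np.uint8); o[:300,:400]=b[84:384,56:456]; o[:300,400:]=cv2.resize(bt[160:272,165:355],(400,236),interpolation=2)[:300] if 0 else np.pad(cv2.resize(bt[160:272,165:355],(400,236),interpolation=2),((0,64),(0,0),(0,0)))
o[300:560,:]=cv2.resize(b2[165:295,60:380],(640,260),interpolation=2) if 0 else np.pad(cv2.resize(b2[165:295,60:380],(640,260),interpolation=2),((0,0),(0,160),(0,0)))
cv2.imwrite('pics/c19.png',o)
E
```

```text
t: 54.87
tcp_pos: [0.643, -0.1559, 0.0714]
orientation: [179.7, -0.5, 95.4]
wrist_force: [-7.2, 22.0, 10.4]
gripper_width: 0.0216
t: 56.03
tcp_pos: [0.5737, -0.0658, 0.2195]
orientation: [179.7, -0.0, 95.2]
wrist_force: [1.2, -0.0, -0.1]
gripper_width: 0.0449
```

View pics/c19.png

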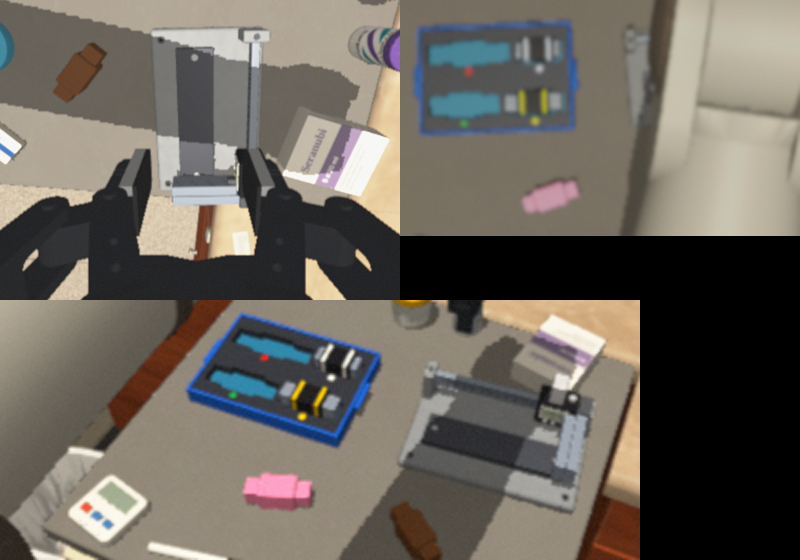

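The jaws are shut, both bars are home in their own pockets, the arm is clear and the bystanders are in place. Handing in.

```bash
python3 -c "
from workcell import manip
print(manip.sign_off(), manip.state()['t'])"
```

```text
the job is handed in; nothing more can be done
the job is handed in; nothing more can be done
```

I did the zero check, measured the two bars that were there (55 mm, then 70 mm), put each in its own pocket, shut the caliper and handed the job in at about 56 s. No verdict was reported, so the checks below come from force readings and pictures.

- **Zero check:** I shut the empty jaws against the end stop at 29 N, and a picture showed them closed.
- **55 mm and 70 mm:** each bar lay flat and square against the fixed jaw. I closed the sliding jaw in 0.3 to 0.5 mm steps, and net contact was about 4–5 N each time. The wrist force includes about 2 N of carriage friction, so this net figure is an estimate.
- **Final state:** the last pictures show both bars in their pockets, the jaws shut against the stop at 22 N, and the arm clear. The carton and the other things in view looked unmoved.

Four things did not go smoothly:
- **70 knocked:** it was moved a few centimetres during the run and ended close to the white timer. I gripped it by its ends, moved it clear, then regripped it across the sleeve.
- **Joint limit:** my first turn for that ran joint 6 to its range and the arm drifted aside, without touching anything.
- **Hard set-down:** putting the 70 down by its ends briefly pressed it on the cart with about 41 N at the wrist.
- **Disagreeing check:** my last automatic position check of the 70 disagreed by about 7 mm. It had wrongly counted the yellow pocket dot as a ring; in the picture the bar is home.

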